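# Put the washed gas burners back together

## Task

The hob has been cleaned and its burner parts lie on the drying mat: put the burners back together. Seat each aluminium flame crown in the burner ring of its size, its gap turned to the white spark electrode so that it drops fully home, then lay the black cap of that size level on top; the brass cap goes on the middle of the big wok burner. Set the parts down rather than dropping them, and leave the mug and the oil bottle where they stand.

Things in the scene. Friction and masses are not known exactly. Their poses are not given: they have to be found in the camera images.
- medium_burner: Medium burner, fixed on the black glass hob at any of its three places. Origin: middle, on the glass (z 8 mm). Light grey flange 76 mm wide, 4 high; on it an open dark grey ring, 58 mm outside, bore 50 mm, rim 14 mm above the glass, tiny brass jet inside. White spark electrode, 6 mm thick, stands on the rim 26 mm from the middle along this body's +x, to 25 mm above the glass, with a 9 mm white foot just outside the ring, 12 mm high
- small_burner: Small burner, fixed on the black glass hob at any of its three places. Origin: middle, on the glass (z 8 mm). Light grey flange 58 mm wide, 4 high; on it an open dark grey ring, 41 mm outside, bore 34 mm, rim 14 mm above the glass, tiny brass jet inside. White spark electrode, 5 mm thick, stands on the rim 18.5 mm from the middle along this body's +x, to 25 mm above the glass, with a 9 mm white foot just outside the ring, 12 mm high
- wok_burner: Large brass wok burner, fixed on the black glass hob. Origin: middle, on the glass (z 8 mm); yaw does not matter. Base 128 mm wide; brass outer ring 110 mm outside, 68 inside, top 24 mm above the glass; inside it a 12 mm high valley with a small white electrode; in the middle the inner head, 38 mm wide, 28 high, with a raised middle 25 mm wide up to 31.5 mm for the brass cap
- medium_crown: Medium aluminium flame crown, upright on the teal mat (top at z 4 mm). Origin: middle of underside. Skirt 44 mm wide, 0-7 mm up (enters ring); toothed body 62 mm wide, 7-21 mm (grip here, fingers square to the gap's direction); raised middle 42 mm wide to 24.5 mm. Gap for the electrode in the rim at its +x, 13 mm wide, cut to 20 mm from the middle. Home: origin 7 mm above the glass, +x along burner +x, 3 mm loose
- small_crown: Small aluminium flame crown, upright on the teal mat (top at z 4 mm). Origin: middle of underside. Skirt 28 mm wide, 0-7 mm up (enters ring); toothed body 44 mm wide, 7-21 mm (grip here, fingers square to the gap's direction); raised middle 25 mm wide to 24.5 mm. Gap for the electrode in the rim at its +x, 13 mm wide, cut to 13.5 mm from the middle. Home: origin 7 mm above the glass, +x along burner +x, 3 mm loose
- medium_cap: Larger black enamelled cap, of the medium burner: round disc 64 mm across, 10 mm thick, right way up on the teal mat (top at z 4 mm). Origin: middle of underside. Hollow below: lip 3 mm deep, 56 mm wide inside. Home: over the raised middle of the medium crown, once that is home (top 31.5 mm above the glass), origin 28.5 mm above the glass, about 5 mm loose
- small_cap: Smaller black enamelled cap, of the small burner: round disc 46 mm across, 10 mm thick, right way up on the teal mat (top at z 4 mm). Origin: middle of underside. Hollow below: lip 3 mm deep, 39 mm wide inside. Home: over the raised middle of the small crown, once that is home (top 31.5 mm above the glass), origin 28.5 mm above the glass, about 5 mm loose
- wok_cap: Brass cap, of the wok burner: round disc 40 mm across, 10 mm thick, right way up on the teal mat (top at z 4 mm). Origin: middle of underside. Hollow below: lip 3 mm deep, 34 mm wide inside. Home: over the raised middle of the wok burner's inner head (top 31.5 mm above the glass), origin 28.5 mm above the glass, about 4 mm loose
- mug: Blue mug, 80 mm across and 92 mm tall, standing on the worktop; origin in the middle of its underside. Not part of the job
- oil_bottle: Green glass oil bottle, 60 mm across and 210 mm tall, standing beside the hob; origin in the middle of its underside. Not part of the job
Mind the look-alikes: they are no part of the job. Of the things that look like the wok_cap, the smallest one is meant.

How it is judged:
At the end, for the whole second after the job is handed in: Crowns seated in the burner of their size (7 mm off centre, 2 mm in height, gap within 0.35 rad of the electrode), black caps seated on the crown of their size (11 mm off burner centre, 2 mm in height), brass cap on the wok burner (8 mm, 2 mm); all level within 0.06 rad, at rest, released (horizontal distance between medium_crown and medium_burner below 0.007 m and z of medium_crown in the frame of medium_burner between 0.005 and 0.009 m and angle between each of medium_crown, medium_cap, small_crown, small_cap, wok_cap's own z axis and vertical below 0.06 rad and linear speed of each of medium_crown, medium_cap, small_crown, small_cap, wok_cap below 0.02 m/s and angle between the x axis of medium_crown and the x axis of medium_burner, either way round below 0.35 rad and horizontal distance between medium_cap and medium_burner below 0.011 m and z of medium_cap in the frame of medium_burner between 0.0265 and 0.0305 m and horizontal distance between small_crown and small_burner below 0.007 m and z of small_crown in the frame of small_burner between 0.005 and 0.009 m and angle between the x axis of small_crown and the x axis of small_burner, either way round below 0.35 rad and horizontal distance between small_cap and small_burner below 0.011 m and z of small_cap in the frame of small_burner between 0.0265 and 0.0305 m and horizontal distance between wok_cap and wok_burner below 0.008 m and z of wok_cap in the frame of wok_burner between 0.0265 and 0.0305 m); the robot touches nothing.
It fails at once if the mug is knocked over or shoved more than 30 mm (distance of mug from where it was at the start of the episode above 0.03 m or angle between mug's own z axis and vertical above 0.4 rad).
It fails at once if the oil bottle is knocked over or shoved more than 30 mm (distance of oil_bottle from where it was at the start of the episode above 0.03 m or angle between oil_bottle's own z axis and vertical above 0.4 rad).
It fails at once if a burner part is dropped (falls free at more than 0.7 m/s, as from over 25 mm) ((linear speed of medium_crown above 0.7 m/s and contact force between the fingers and medium_crown below 0.02 N) or (linear speed of small_crown above 0.7 m/s and contact force between the fingers and small_crown below 0.02 N) or (linear speed of medium_cap above 0.7 m/s and contact force between the fingers and medium_cap below 0.02 N) or (linear speed of small_cap above 0.7 m/s and contact force between the fingers and small_cap below 0.02 N) or (linear speed of wok_cap above 0.7 m/s and contact force between the fingers and wok_cap below 0.02 N)).
It also fails if it takes over 115 s, if anything falls off the work surface, if the arm or the gripper's body presses on something with over 40 N, if the wrist force passes 120 N, or if a joint passes its speed limit or range.

## Robot

A 7-joint arm with a two-finger parallel gripper is mounted at the origin on the work surface. World frame = base frame: x ahead of the robot, y to its left, z up, the work surface at z = 0. Lengths are in m, angles in rad, forces in N, time in s.
With the tool pointing down it reaches from about 0.35 to 0.9 m from the base axis. Payload 19.9 kg.
Tool frame: the origin (TCP) lies at the very end of the fingers, on their centre line; the grasp point (between the pads) lies 19 mm behind it; x points along the fingers, y is the direction in which the jaws open and shut, and the axes are right-handed (so a half turn about x gives the same grasp; the last joint's range is limited). The gripper opens to 94 mm and grips with 3 to 60 N. Pads are 16 mm wide; open, the fingers measure 119 mm over their backs; the gripper's body (75 mm by 177 mm) begins 78 mm behind the grasp point.
Start: joints at [1.125, 0.417, -0.01, 1.614, 0.005, 1.111, -0.053], TCP at [0.246, -0.574, 0.205] pointing down, gripper open.
Joint ranges: [-2.81, 2.81], [-0.39, 2.02], [-1.27, 1.25], [0.06, 2.57], [-1.19, 4.33], [0.19, 2], [-2.82, 2.82]. Speed limits (rad/s): [1.89, 1.89, 2.39, 2.39, 3.01, 3.01, 3.01].

## Interface

Orientations are given as a unit quaternion [x, y, z, w].
In Python, from station import r, capture gives the robot as it stands.
- The arm moves only by the tool drive_tool, never from a script. Its argument "moves" is a list of rows, each an object with "gripper": the finger opening in m, from 0 to 0.094; "slide": the shift along the world's x, y, z in m, a list of three; "rotation": the turn, a rotation vector about the world's x, y, z in degrees, a list of three. In form: [{"gripper": gripper, "slide": [tx, ty, tz], "rotation": [wx, wy, wz]}, ...]. A call has 1 to 20 rows; each row is the pose to reach, as a shift and turn from the pose measured when the call began; what a row does not reach only later rows make up. A row lasts 1/10 s, in which the tool goes at most 50 mm and 8.59 degrees, less where a joint would pass 70% of its speed; a pose out of reach is approached as far as the arm can. A call with a gripper value outside its range is refused whole. The fingers move at their own pace and stop on an object; the grip force is fixed at half the most. Time passes only in rows, so rows that repeat a pose let the fingers close. It gives the time, the measured TCP pose, the force and the opening at its end, in the units of the state.
- r.get_state(): the state, without advancing time (a new reading comes with each control period).
- capture(name): name is "scene" or "top"; returns a dict with "color" (400x640x3 uint8, red, green, blue), "z_map" (400x640 float32, m along the optical axis (not along the pixel's ray), 0 where there is no reading), "fov_y" (degrees; the focal length in pixels is half the picture's height over the tangent of half this angle, whatever the lens; pixels are square), "cx", "cy" (the principal point, pixels), "T" (4x4, takes a point from camera to world coordinates). Camera axes: x right, y down, z forward; pixel columns grow to the right and rows downward; lengths in m; the calibration is good to about 2 mm. A picture is of the moment at which its call begins.
- r.job_done(): hands the job in, once; it reports no verdict.
The state is a dict: "time": time; "joints": joint angles; "qvel": joint speeds; "effort": joint torques, N m; "eef_pos": TCP position; "tool_rot": TCP orientation; "contact_force": force on the tool from outside, world axes, zero at the start; "ft_torque": the same for the moment, N m; "grip_width": finger opening in m.
Only numpy, scipy, OpenCV 4.12 (cv2) and the standard library are available. Lean on these libraries where they do the work, as an engineer would, in place of code of your own. Each camera call takes 0.05 s, during which the arm holds its last target.

## Working session

There is one attempt and no reset: what is moved stays moved. The work goes in short steps, Python scripts to look and compute and a tool call to move; the robot and the scene stay as the last step left them, time stands still between calls to the robot, and variables do not carry over. Pictures are saved under pics/ and viewed, and the job is handed in when it is done.

Besides the shell and the picture viewer there is one more tool, called after "Request:" as name(argument=value, ...) on one line, values as JSON. drive_tool: Moves the arm, as the interface text tells. Its arguments: {"type":"object","properties":{"moves":{"type":"array","items":{"type":"object","properties":{"gripper":{"type":"number"},"slide":{"type":"array","items":{"type":"number"}},"rotation":{"type":"array","items":{"type":"number"}}}}}},"required":["moves"]}

```bash
ls; mkdir -p pics; python3 - <<'E'
from station import r,capture
import cv2,numpy as np
print(r.get_state())
for n in("scene","top"):
    c=capture(n); np.savez(f"pics/{n}0.npz",**c)
    cv2.imwrite(f"pics/{n}0.png",c["color"][...,::-1]); print(n,c["fov_y"],c["cx"],c["cy"],c["T"])
E
```

```text
pics
{'time': 0.0, 'joints': array([ 1.12449473,  0.41795574, -0.01034069,  1.61416055,  0.00472203,
        1.11068446, -0.05299523]), 'qvel': array([-5.04715810e-04,  1.44513102e-03, -5.74021720e-04, -1.47819038e-03,
        1.66625501e-03,  1.47961818e-03,  9.86979160e-05]), 'effort': array([-9.31258473e-04, -8.51249814e+01,  6.38274662e-01, -4.25999737e+01,
       -4.88528924e-02,  1.86561624e-02,  1.20312684e-04]), 'eef_pos': array([ 0.24600686, -0.57414945,  0.20484223]), 'tool_rot': array([-0.69255181, -0.14256578,  0.69278474, -0.14176141]), 'contact_force': array([-0.51505424,  0.38732472, -0.3706896 ]), 'ft_torque': array([-0.00644414, -0.00904547, -0.01074723]), 'grip_width': 0.09369977430773996}
scene 51.32847031338161 321.52160023219096 202.98371194187717 [[-0.74721113  0.36600494 -0.55472147  1.19095938]
 [ 0.66449726  0.39775733 -0.63263931  0.67945312]
 [-0.01090458 -0.84132603 -0.54041798  0.68643734]
 [ 0.          0.          0.          1.        ]]
top 48.42914002637455 317.36045964717255 198.87081615714044 [[ 0.02623572 -0.99749288  0.06572394  0.40958423]
 [-0.99949506 -0.02735367 -0.01616792 -0.06289949]
 [ 0.01792518 -0.06526657 -0.99770685  1.42576734]
 [ 0.          0.          0.          1.        ]]
```

View pics/top0.png

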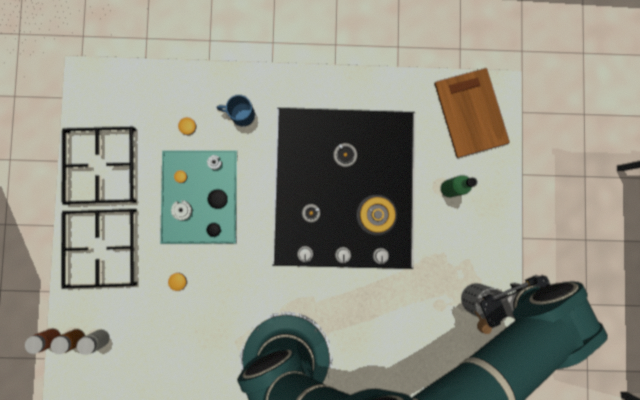

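View pics/scene0.png

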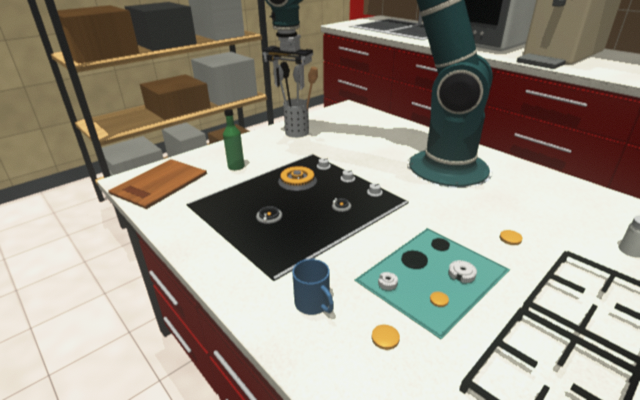

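```bash
cat > h.py <<'E'
import numpy as np,cv2
def f(c): return 200/np.tan(np.radians(float(c["fov_y"]))/2)
def ray(c,u,v,z):
    d=np.array([(u-c["cx"])/f(c),(v-c["cy"])/f(c),1.]); T=c["T"]; w=T[:3,:3]@d; o=T[:3,3]
    return o+w*(z-o[2])/w[2]
def proj(c,p):
    T=c["T"]; q=T[:3,:3].T@(np.asarray(p)-T[:3,3]); return q[:2]/q[2]*f(c)+[c["cx"],c["cy"]]
E
python3 - <<'E'
import numpy as np,cv2
for n,boxes in {"top":[(150,140,110,110),(275,125,130,110)],"scene":[(350,220,170,110),(240,150,130,80)]}.items():
    c=np.load(f"pics/{n}0.npz")["color"][...,::-1]
    im=[cv2.resize(c[y:y+h,x:x+w],None,fx=5 if n=="top" else 4.5,fy=5 if n=="top" else 4.5,interpolation=cv2.INTER_CUBIC) for x,y,w,h in boxes]
    for i,m in enumerate(im): cv2.imwrite(f"pics/{n}0_z{i}.png",m); print(m.shape)
E
```

```text
(550, 550, 3)
(550, 650, 3)
(495, 765, 3)
(360, 585, 3)
```

View pics/top0_z0.png

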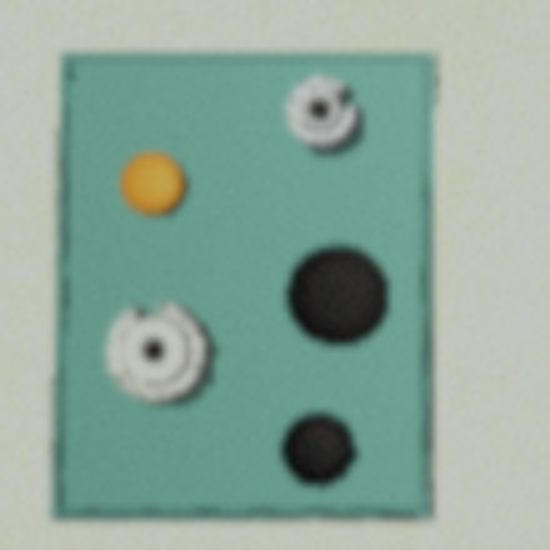

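View pics/top0_z1.png

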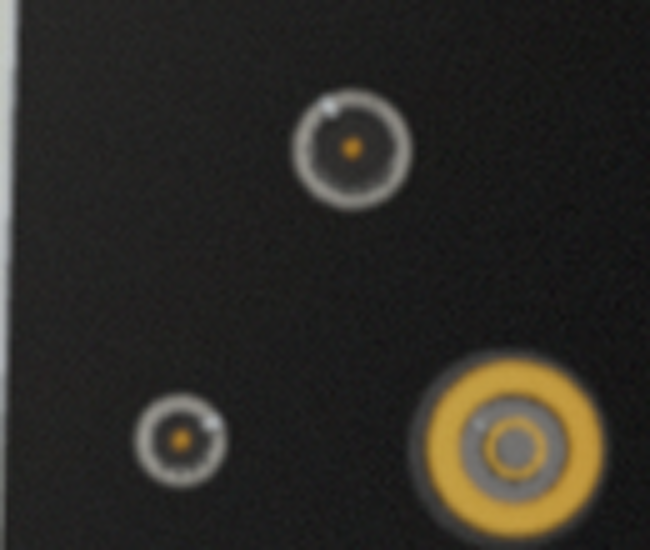

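View pics/scene0_z0.png

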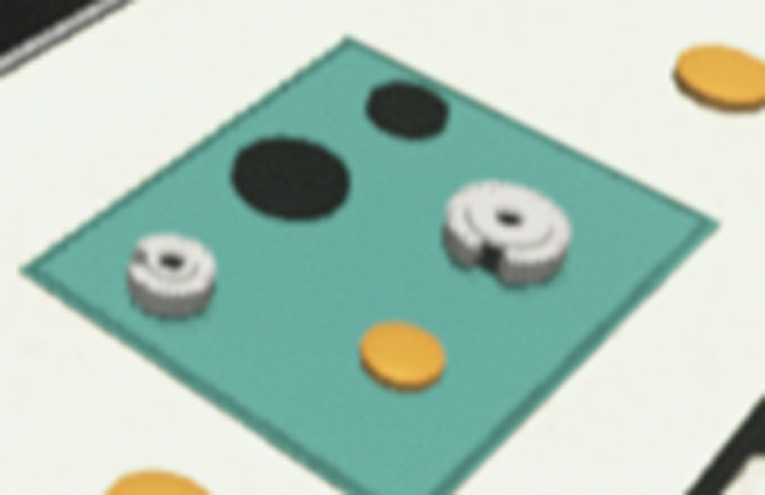

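View pics/scene0_z1.png

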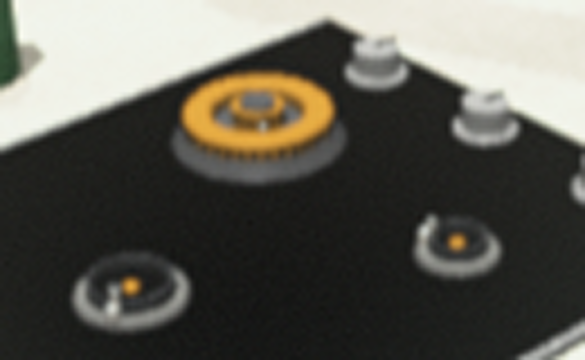

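```bash
cat > m0.py <<'E'
import numpy as np,cv2
from h import *
for n in("top","scene"):
    c=dict(np.load(f"pics/{n}0.npz")); im=c["color"]; hsv=cv2.cvtColor(im,cv2.COLOR_RGB2HSV)
    H,S,V=[hsv[...,i].astype(int) for i in range(3)]
    teal=((H>75)&(H<100)&(S>60)).astype(np.uint8)
    k,lab,st,ce=cv2.connectedComponentsWithStats(teal); i=1+np.argmax(st[1:,4]); 
    cn,_=cv2.findContours((lab==i).astype(np.uint8),cv2.RETR_EXTERNAL,cv2.CHAIN_APPROX_SIMPLE)
    hull=cv2.convexHull(max(cn,key=len)); mat=np.zeros_like(teal); cv2.fillPoly(mat,[hull],1); mat=cv2.erode(mat,np.ones((5,5)))
    print(n,"mat corners",[np.round(ray(c,*p,0.004),3)[:2].tolist() for p in cv2.boxPoints(cv2.minAreaRect(hull))])
    def blobs(m,zs,name,mn=4,mx=1e5):
        k,lab,st,ce=cv2.connectedComponentsWithStats(m.astype(np.uint8))
        for j in range(1,k):
            if mn<=st[j,4]<mx:
                print(n,name,np.round(ce[j],1),st[j,2:].tolist(),np.round(ray(c,*ce[j],zs),4)[:2])
    blobs((V<70)&(mat>0),0.009,"black",60)
    blobs((S<45)&(V>110)&(mat>0),0.018,"crown",60)
    blobs((V<90)&(mat>0),0.0285,"dots",3,40)
    br=(H>12)&(H<30)&(S>110)&(V>90)
    blobs(br,0.009,"brass",3)
    # black hob
E
python3 m0.py
```

```text
top mat corners [[0.086, -0.549], [0.317, -0.891], [0.089, -1.046], [-0.137, -0.705]]
top black [524.7 328.6] [105, 99, 3470] [ 0.1104 -0.7515]
top black [558.3 359.1] [90, 101, 1045] [ 0.0182 -0.8579]
top crown [504.9 324.3] [23, 21, 114] [ 0.124  -0.6846]
top crown [498.7 375.2] [26, 28, 98] [-0.0325 -0.6648]
top crown [553.4 374.2] [25, 17, 71] [-0.0258 -0.8368]
top brass [472.  114.2] [74, 88, 3939] [ 0.7927 -0.5818]
top brass [186.6 125.7] [18, 17, 230] [0.7266 0.3401]
top brass [344.8 154.2] [4, 4, 11] [ 0.6494 -0.1704]
top brass [180.  176.3] [13, 12, 119] [0.563  0.3535]
top brass [377.6 214.3] [36, 36, 668] [ 0.4589 -0.2794]
top brass [377.4 214.7] [12, 12, 66] [ 0.4577 -0.2788]
top brass [310.7 212.5] [4, 4, 14] [ 0.4588 -0.0658]
top brass [176.7 281.5] [18, 18, 247] [0.2313 0.3485]
top brass [486.  328.7] [9, 8, 57] [ 0.1072 -0.6283]
scene mat corners [[0.656, 0.183], [0.289, 0.051], [0.355, 0.407], [0.648, 0.45]]
scene black [440.  244.1] [17, 11, 154] [0.4004 0.2424]
scene black [414.1 259.3] [25, 18, 349] [0.4984 0.2349]
scene crown [463.  269.9] [28, 23, 418] [0.4531 0
[... 482 characters left out ...]
8] [ 0.2954 -1.5817]
scene brass [151.  119.8] [174, 53, 2476] [ 0.5982 -1.134 ]
scene brass [ 82.6 126.8] [15, 20, 147] [ 0.8475 -1.2572]
scene brass [240.6 128.7] [10, 8, 34] [ 0.3623 -0.7744]
scene brass [217.3 133.8] [15, 11, 94] [ 0.4616 -0.7933]
scene brass [158.6 181.3] [97, 47, 1889] [ 0.8039 -0.5771]
scene brass [296.6 175. ] [35, 19, 455] [ 0.4418 -0.3006]
scene brass [ 95.3 180. ] [2, 3, 3] [ 0.9565 -0.7304]
scene brass [341.3 203.5] [4, 4, 14] [ 0.4538 -0.0712]
scene brass [268.5 213.3] [4, 4, 14] [ 0.6459 -0.1766]
scene brass [510.7 236.8] [22, 14, 236] [0.2366 0.3502]
scene brass [438.9 298.6] [19, 14, 207] [0.5645 0.354 ]
scene brass [385.1 336.4] [27, 24, 525] [0.7306 0.3426]
```

```bash
sed -i 's/    k,lab,st,ce=cv2.connectedComponentsWithStats(teal); i=/    if n=="top": teal[:,260:]=0\n    else: teal[:225]=0\n    k,lab,st,ce=cv2.connectedComponentsWithStats(teal); i=/' m0.py
cat >> m0.py <<'E'
    rois={"top":{"med":(325,134,40,40),"small":(296,198,30,30),"wok":(350,188,54,54)},"scene":{"med":(252,200,34,28),"small":(328,192,27,23),"wok":(270,155,55,40)}}[n]
    for b,(x,y,w,h) in rois.items():
        v=V[y:y+h,x:x+w]; m=(v>60).astype(np.uint8)
        cn,_=cv2.findContours(m,cv2.RETR_EXTERNAL,cv2.CHAIN_APPROX_NONE); q=max(cn,key=len)
        e=cv2.fitEllipse(q); ctr=np.array(e[0])+[x,y]
        print(n,b,np.round(ctr,1),np.round(e[1],1),"z.010:",np.round(ray(c,*ctr,0.010),4)[:2])
        # electrode: brightest
        g=v.astype(float); 
        t=np.argwhere(v>=np.sort(v.ravel())[-4]); 
        for p in t: print("   bright",p[::-1]+[x,y],v[p[0],p[1]],np.round(ray(c,p[1]+x,p[0]+y,0.03)[:2],4))
E
python3 m0.py | grep -v "scene brass"
```

```text
top mat corners [[0.643, 0.419], [0.65, 0.18], [0.359, 0.169], [0.353, 0.405]]
top black [217.1 198.8] [19, 19, 285] [0.4944 0.2331]
top black [213.3 229.5] [14, 14, 148] [0.3968 0.241 ]
top crown [213.5 162. ] [15, 15, 145] [0.6106 0.2473]
top crown [180.7 210.2] [20, 21, 306] [0.4549 0.3437]
top dots [213.5 161.5] [2, 2, 4] [0.6107 0.245 ]
top dots [220. 167.] [3, 3, 3] [0.5938 0.2239]
top dots [180.2 209.6] [3, 2, 5] [0.4563 0.3424]
top brass [472.  114.2] [74, 88, 3939] [ 0.7927 -0.5818]
top brass [186.6 125.7] [18, 17, 230] [0.7266 0.3401]
top brass [344.8 154.2] [4, 4, 11] [ 0.6494 -0.1704]
top brass [180.  176.3] [13, 12, 119] [0.563  0.3535]
top brass [377.6 214.3] [36, 36, 668] [ 0.4589 -0.2794]
top brass [377.4 214.7] [12, 12, 66] [ 0.4577 -0.2788]
top brass [310.7 212.5] [4, 4, 14] [ 0.4588 -0.0658]
top brass [176.7 281.5] [18, 18, 247] [0.2313 0.3485]
top brass [486.  328.7] [9, 8, 57] [ 0.1072 -0.6283]
top med [344.9 154.4] [23.5 23.8] z.010: [ 0.6485 -0.1705]
   bright [340 145] 165 [ 0.6748 -0.1529]
   bright [341 145] 160 [ 0.6749 -0.156 ]
   bright [340 146] 177 [ 0.
[... 2764 characters left out ...]
2 157] 244 [ 0.4461 -0.4323]
   bright [273 157] 244 [ 0.4435 -0.4299]
   bright [274 157] 244 [ 0.4409 -0.4275]
   bright [276 157] 244 [ 0.4357 -0.4226]
   bright [277 157] 244 [ 0.4331 -0.4202]
   bright [271 158] 244 [ 0.4534 -0.4283]
   bright [272 158] 244 [ 0.4508 -0.4259]
   bright [278 158] 244 [ 0.4353 -0.4115]
   bright [272 159] 244 [ 0.4554 -0.4195]
   bright [276 159] 244 [ 0.4451 -0.41  ]
   bright [278 159] 244 [ 0.4399 -0.4052]
   bright [289 159] 244 [ 0.4117 -0.3789]
   bright [291 159] 244 [ 0.4065 -0.3741]
   bright [288 160] 244 [ 0.419  -0.3752]
   bright [289 160] 244 [ 0.4164 -0.3728]
   bright [287 161] 244 [ 0.4262 -0.3715]
   bright [288 161] 244 [ 0.4237 -0.3691]
```

```bash
cat > m1.py <<'E'
import numpy as np,cv2
from h import *
from scipy.spatial.transform import Rotation as R
C={n:dict(np.load(f"pics/{n}0.npz")) for n in("top","scene")}
def prof(c,ctr,z,rs,deg=np.arange(0,360,3)):
    g=cv2.cvtColor(c["color"],cv2.COLOR_RGB2GRAY); out=[]
    for a in np.radians(deg):
        p=np.array([proj(c,[ctr[0]+r_*np.cos(a),ctr[1]+r_*np.sin(a),z]) for r_ in rs],np.float32)
        out.append(cv2.remap(g,p[None,:,0].copy(),p[None,:,1].copy(),cv2.INTER_LINEAR).mean())
    return deg,np.array(out)
def cm(deg,w):
    s=(w*np.exp(1j*np.radians(deg))).sum(); return np.degrees(np.angle(s))
def tri(uv):
    A=[];b=[]
    for n,(u,v) in uv.items():
        c=C[n]; T=c["T"]; d=T[:3,:3]@[(u-c["cx"])/f(c),(v-c["cy"])/f(c),1]; d/=np.linalg.norm(d); P=np.eye(3)-np.outer(d,d); A.append(P); b.append(P@T[:3,3])
    x=np.linalg.lstsq(np.vstack(A),np.hstack(b),rcond=None)[0]; res=[np.linalg.norm(P@x-q) for P,q in zip(A,b)]
    return np.round(x,4),np.round(res,4)
print("med jet",tri(dict(top=(344.8,154.2),scene=(268.5,213.3))))
print("small jet",tri(dict(top=(310.7,212.5),scene=(341.3,203.5))))
print("wok in",ray(C["top"],377.4,214.7,.036), ray(C["top"],377.6,214.3,.032))
print("medcrown dot",tri(dict(top=(180.2,209.6),scene=(463,268.2))))
print("smcrown dot",tri(dict(top=(213.5,161.5),scene=(387.8,277.6))))
print("medcap",tri(dict(top=(217.1,198.8),scene=(414.1,259.3))),"smallcap",tri(dict(top=(213.3,229.5),scene=(440,244.1))),"brass",tri(dict(top=(180,176.3),scene=(438.9,298.6))))
cen={"medcrown":((.456,.343),.023,np.arange(.022,.031,.001),-1),"smcrown":((.611,.246),.023,np.arange(.014,.022,.001),-1)}
for k,(c0,z,rs,s) in cen.items():
  for n in C:
    d,p=prof(C[n],c0 if n=="top" else np.array(c0)+[.002,.001],z,rs); w=np.clip(np.median(p)-20-p,0,None); i=np.argmin(p); dd=(d-d[i]+180)%360-180; w=w*(abs(dd)<35); print(k,n,"min at",d[i],"cm",cm(d,w),np.round(p[::5]).astype(int).tolist())
for k,c0,rs in (("med",(.6485,-.1708),np.arange(.023,.030,.001)),("small",(.4583,-.066),np.arange(.016,.022,.001))):
  for n,z in (("top",.020),("top",.026),("top",.032),("scene",.026),("scene",.032)):
    c1=np.array(c0)+([0,0] if n=="top" else [.0,-.001])
    d,p=prof(C[n],c1,z,rs); i=np.argmax(p); dd=(d-d[i]+180)%360-180; w=np.clip(p-np.median(p)-15,0,None)*(abs(dd)<35); print(k,n,z,d[i],cm(d,w),p.max())
from station import r
s=r.get_state(); print(R.from_quat(s["tool_rot"]).as_matrix().round(3))
E
python3 m1.py
```

```text
med jet (array([ 0.6491, -0.1704,  0.0134]), array([0.0006, 0.0006]))
small jet (array([ 0.4588, -0.0659,  0.0137]), array([0.0002, 0.0002]))
wok in [ 0.45661709 -0.27476074  0.036     ] [ 0.45802566 -0.2759784   0.032     ]
medcrown dot (array([0.4565, 0.343 , 0.0258]), array([0.0002, 0.0002]))
smcrown dot (array([0.6112, 0.2454, 0.0259]), array([0.0002, 0.0002]))
medcap (array([0.4949, 0.2332, 0.006 ]), array([0.0005, 0.0005])) smallcap (array([0.397 , 0.2411, 0.0064]), array([0.0005, 0.0005])) brass (array([0.5632, 0.3537, 0.0079]), array([0.0002, 0.0002]))
medcrown top min at 21 cm 18.17700701899329 [152, 132, 148, 180, 181, 181, 185, 184, 178, 166, 173, 171, 171, 167, 168, 171, 168, 162, 167, 172, 162, 163, 169, 170]
medcrown scene min at 12 cm 11.858929959796068 [96, 52, 156, 184, 189, 192, 193, 194, 207, 213, 218, 218, 220, 222, 224, 222, 223, 223, 220, 211, 206, 209, 198, 192]
smcrown top min at 300 cm -60.96919389288574 [180, 181, 179, 183, 180, 178, 182, 179, 180, 177, 175, 169, 164, 163, 165, 169, 168, 169, 158, 124, 97, 129, 166, 175]
smcrown scene min at 291 cm -69.01752940662243 [188, 188, 184, 180, 183, 186, 198, 193, 198, 211, 220, 220, 223, 216, 212, 214, 217, 221, 190, 139, 148, 193, 207, 196]
med top 0.02 30 31.183220328926144 133.0
med top 0.026 33 32.71297803877348 141.85714285714286
med top 0.032 36 33.36641067667271 148.57142857142858
med scene 0.026 33 43.26172059880733 136.14285714285714
med scene 0.032 60 52.428263723965806 149.42857142857142
small top 0.02 303 -56.72064525115865 133.66666666666666
small top 0.026 303 -57.11624638491064 136.33333333333334
small top 0.032 303 -57.59251920461898 138.16666666666666
small scene 0.026 321 -42.81441348966435 150.0
small scene 0.032 336 -26.540368664700562 137.33333333333334
[[-0.     0.394 -0.919]
 [ 0.001 -0.919 -0.394]
 [-1.    -0.001  0.   ]]
```

```bash
cat > z1.py <<'E'
import numpy as np,cv2
from h import *
C={n:dict(np.load(f"pics/{n}0.npz")) for n in("top","scene")}
T=[]
for nm,c0,z,rr,ang in (("mc",(.4565,.343),.025,(.020,.031),(12,18)),("sc",(.6112,.2454),.025,(.0135,.022),(-61,-68)),("mb",(.6490,-.1705),.022,(.025,.029),(31,)),("sb",(.4587,-.066),.022,(.017,.0205),(-57,))):
  row=[]
  for n in C:
    c=C[n]; u,v=proj(c,[*c0,z]); w=16; k=190/(2*w)
    M=np.float32([[k,0,-k*(u-w)],[0,k,-k*(v-w)]]); im=cv2.warpAffine(c["color"][...,::-1].copy(),M,(190,190),flags=cv2.INTER_CUBIC); ov=im.copy()
    for a in np.radians(ang):
      q=np.array([proj(c,[c0[0]+q_*np.cos(a),c0[1]+q_*np.sin(a),z]) for q_ in (rr[0],rr[1]+.01)]); q=(q-[u-w,v-w])*k
      cv2.line(ov,tuple(int(i) for i in q[0]),tuple(int(i) for i in q[1]),(0,0,255),1)
    for r_ in rr:
      t=np.linspace(0,2*np.pi,60); q=np.array([proj(c,[c0[0]+r_*np.cos(a),c0[1]+r_*np.sin(a),z]) for a in t]); q=((q-[u-w,v-w])*k).astype(np.int32); cv2.polylines(ov,[q],True,(255,0,0),1)
    row+=[im,ov]
  T.append(np.hstack(row))
cv2.imwrite("pics/z1.png",cv2.resize(np.vstack(T),None,fx=.79,fy=.79) if 0 else np.vstack(T[:2])); cv2.imwrite("pics/z2.png",np.vstack(T[2:]))
E
python3 z1.py
```

```text
(no output)
```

View pics/z1.png

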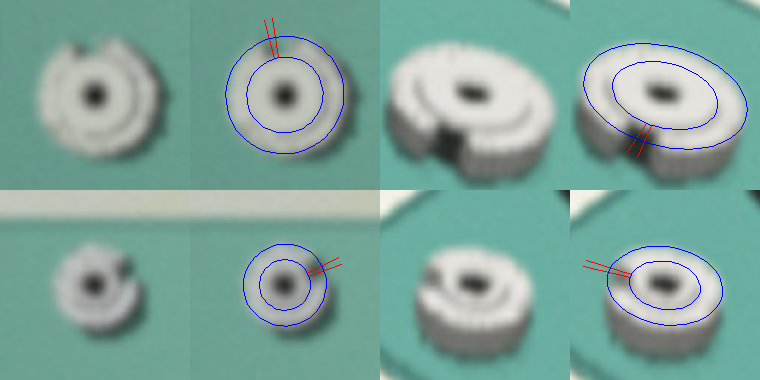

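View pics/z2.png

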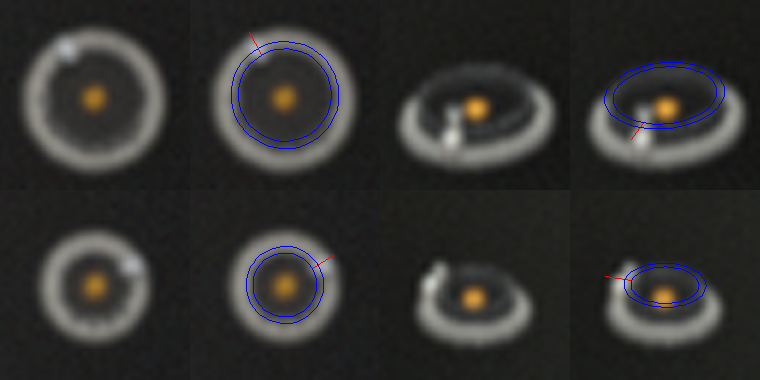

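```bash
sed -i 's/^for k,c0,rs in (("med"/if 0:\n  pass\nfor k,c0,rs in (("med"/' m1.py; cat >m2.py <<'E'
import io,contextlib
with contextlib.redirect_stdout(io.StringIO()):
    from m1 import *
for k,c0,z,rs,lo,hi in (("mc",(.4565,.343),.0250,(.023,.026,.029),-30,60),("sc",(.6112,.2454),.0250,(.0155,.018,.0205),-110,-10)):
  for n in C:
    u=c0
    for q in rs:
      d,p=prof(C[n],u,z,[q],np.arange(lo,hi,4)); print(k,n,q); print("  ",d.tolist()); print("  ",p.astype(int).tolist())
E
python3 m2.py
```

```text
mc top 0.023
   [-30, -26, -22, -18, -14, -10, -6, -2, 2, 6, 10, 14, 18, 22, 26, 30, 34, 38, 42, 46, 50, 54, 58]
   [176, 176, 176, 175, 171, 166, 162, 157, 151, 145, 139, 135, 130, 130, 139, 149, 164, 177, 182, 185, 185, 185, 184]
mc top 0.026
   [-30, -26, -22, -18, -14, -10, -6, -2, 2, 6, 10, 14, 18, 22, 26, 30, 34, 38, 42, 46, 50, 54, 58]
   [175, 178, 180, 174, 167, 159, 154, 151, 145, 139, 132, 125, 117, 119, 127, 147, 166, 173, 180, 181, 183, 183, 184]
mc top 0.029
   [-30, -26, -22, -18, -14, -10, -6, -2, 2, 6, 10, 14, 18, 22, 26, 30, 34, 38, 42, 46, 50, 54, 58]
   [158, 163, 169, 166, 159, 151, 147, 147, 144, 141, 135, 131, 126, 126, 133, 149, 158, 165, 167, 169, 170, 174, 172]
mc scene 0.023
   [-30, -26, -22, -18, -14, -10, -6, -2, 2, 6, 10, 14, 18, 22, 26, 30, 34, 38, 42, 46, 50, 54, 58]
   [190, 193, 193, 193, 194, 189, 173, 153, 137, 132, 133, 131, 129, 136, 159, 183, 199, 202, 200, 200, 203, 207, 208]
mc scene 0.026
   [-30, -26, -22, -18, -14, -10, -6, -2, 2, 6, 10, 14, 18, 22, 26, 30, 34, 38, 42, 46, 50, 54, 58]
   [218, 213, 209, 210, 210, 203, 191, 153, 110, 87, 83
[... 1235 characters left out ...]
26, -22, -18, -14]
   [224, 225, 225, 225, 223, 218, 210, 201, 187, 172, 156, 142, 136, 130, 126, 132, 140, 150, 163, 176, 188, 195, 200, 205, 207]
sc scene 0.018
   [-110, -106, -102, -98, -94, -90, -86, -82, -78, -74, -70, -66, -62, -58, -54, -50, -46, -42, -38, -34, -30, -26, -22, -18, -14]
   [219, 219, 218, 215, 212, 210, 200, 186, 172, 158, 145, 135, 126, 126, 126, 132, 143, 154, 170, 186, 201, 209, 217, 222, 220]
sc scene 0.0205
   [-110, -106, -102, -98, -94, -90, -86, -82, -78, -74, -70, -66, -62, -58, -54, -50, -46, -42, -38, -34, -30, -26, -22, -18, -14]
   [199, 199, 197, 197, 196, 192, 186, 178, 163, 153, 147, 142, 139, 139, 140, 142, 151, 159, 172, 184, 194, 201, 212, 214, 214]
```

Request:
drive_tool(moves=[{"gripper": 0.094,"slide": [0.02,0.05,0.01],"rotation": [0,0,-2]},{"gripper": 0.094,"slide": [0.04,0.1,0.02],"rotation": [0,0,-5]},{"gripper": 0.094,"slide": [0.06,0.145,0.02],"rotation": [0,0,-8]},{"gripper": 0.094,"slide": [0.08,0.19,0.02],"rotation": [0,0,-11]},{"gripper": 0.094,"slide": [0.1,0.235,0.02],"rotation": [0,0,-11]},{"gripper": 0.094,"slide": [0.12,0.28,0.02],"rotation": [0,0,-11]},{"gripper": 0.094,"slide": [0.14,0.325,0.02],"rotation": [0,0,-11]},{"gripper": 0.094,"slide": [0.15,0.37,0.02],"rotation": [0,0,-11]},{"gripper": 0.094,"slide": [0.155,0.415,0.02],"rotation": [0,0,-11]},{"gripper": 0.094,"slide": [0.16,0.46,0.02],"rotation": [0,0,-11]},{"gripper": 0.094,"slide": [0.165,0.505,0.02],"rotation": [0,0,-11]},{"gripper": 0.094,"slide": [0.17,0.55,0.02],"rotation": [0,0,-11]},{"gripper": 0.094,"slide": [0.175,0.595,0.02],"rotation": [0,0,-11]},{"gripper": 0.094,"slide": [0.18,0.64,0.02],"rotation": [0,0,-11]},{"gripper": 0.094,"slide": [0.185,0.685,0.01],"rotation": [0,0,-11]},{"gripper": 0.094,"slide": [0.19,0.73,0],"rotation": [0,0,-11]},{"gripper": 0.094,"slide": [0.195,0.775,-0.01],"rotation": [0,0,-11]},{"gripper": 0.094,"slide": [0.2,0.82,-0.02],"rotation": [0,0,-11]},{"gripper": 0.094,"slide": [0.205,0.87,-0.03],"rotation": [0,0,-11]},{"gripper": 0.094,"slide": [0.21,0.917,-0.05],"rotation": [0,0,-11]}])

```text
time: 2.1
eef_pos: [0.4561, 0.3428, 0.1559]
tool_rot: [0.703, 0.075, -0.703, 0.074]
contact_force: [1.8, 0.1, 0.6]
grip_width: 0.094
```

Request:
drive_tool(moves=[{"gripper": 0.094,"slide": [0,0,-0.05]},{"gripper": 0.094,"slide": [0,0,-0.09]},{"gripper": 0.094,"slide": [0,0,-0.12]},{"gripper": 0.094,"slide": [0,0,-0.14]},{"gripper": 0.094,"slide": [0,0,-0.148]},{"gripper": 0.094,"slide": [0,0,-0.149]},{"gripper": 0.094,"slide": [0,0,-0.149]}])

```text
$.moves[0]: bad value
```

```bash
cat > snap.py <<'E'
import sys,cv2,numpy as np
from station import r,capture
from h import *
from scipy.spatial.transform import Rotation as R
name,cam,x,y,z,w=sys.argv[1],sys.argv[2],*map(float,sys.argv[3:7])
c=capture(cam); np.savez(f"pics/{name}.npz",**c); u,v=proj(c,[x,y,z]); k=500/(2*w)
cv2.imwrite(f"pics/{name}.png",cv2.warpAffine(c["color"][...,::-1].copy(),np.float32([[k,0,-k*(u-w)],[0,k,-k*(v-w)]]),(500,500),flags=cv2.INTER_CUBIC))
s=r.get_state(); m=R.from_quat(s["tool_rot"]).as_matrix(); print(s["time"],s["eef_pos"].round(4),"jaw",np.degrees(np.arctan2(m[1,1],m[0,1])).round(1),"grip",round(s["grip_width"],4),s["contact_force"].round(1),s["joints"].round(2))
E
python3 snap.py a1 scene .4565 .343 .02 45
```

```text
2.15 [0.4534 0.3489 0.1522] jaw -77.5 grip 0.0937 [-8.9  0.5 -5.8] [-0.2   0.46 -0.65  1.78  0.31  1.01 -2.32]
```

View pics/a1.png

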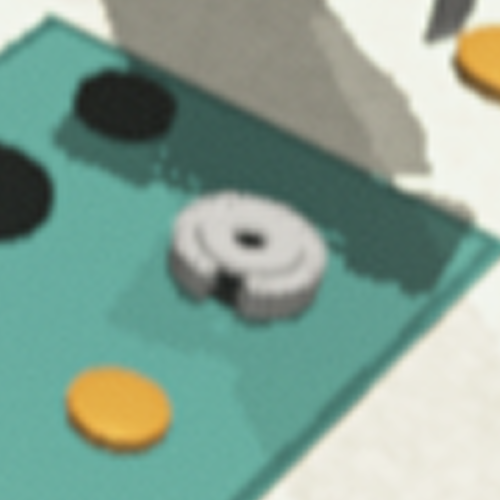

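Request:
drive_tool(moves=[{"gripper": 0.094,"slide": [0.003,-0.006,-0.03],"rotation": [0,0,0]},{"gripper": 0.094,"slide": [0.003,-0.006,-0.06],"rotation": [0,0,0]},{"gripper": 0.094,"slide": [0.003,-0.006,-0.09],"rotation": [0,0,0]},{"gripper": 0.094,"slide": [0.003,-0.006,-0.1],"rotation": [0,0,0]},{"gripper": 0.094,"slide": [0.003,-0.006,-0.1],"rotation": [0,0,0]},{"gripper": 0.094,"slide": [0.003,-0.006,-0.1],"rotation": [0,0,0]}])

```text
time: 2.75
eef_pos: [0.4568, 0.3433, 0.0533]
tool_rot: [-0.702, -0.078, 0.704, -0.075]
contact_force: [0.4, 0.3, -0.1]
grip_width: 0.0938
```

```bash
python3 snap.py a2 scene .4565 .343 .02 45
```

```text
2.8 [0.457  0.3434 0.0536] jaw -77.5 grip 0.0935 [-0.4  0.5  0.7] [-0.25  0.58 -0.58  1.85  0.41  0.83 -2.39]
```

View pics/a2.png

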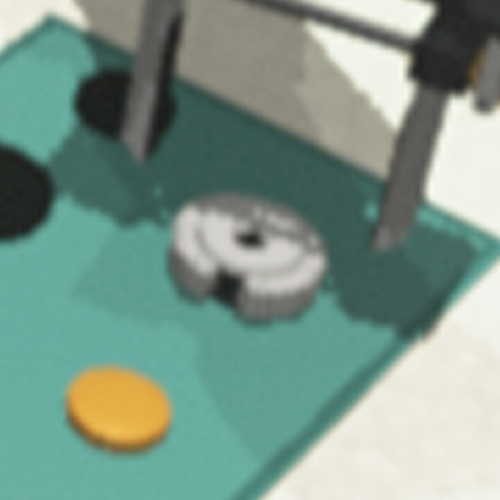

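Request:
drive_tool(moves=[{"gripper": 0.094,"slide": [0,0,-0.025],"rotation": [0,0,0]},{"gripper": 0.094,"slide": [0,0,-0.04],"rotation": [0,0,0]},{"gripper": 0.094,"slide": [0,0,-0.047],"rotation": [0,0,0]},{"gripper": 0.094,"slide": [0,0,-0.047],"rotation": [0,0,0]},{"gripper": 0.07,"slide": [0,0,-0.047],"rotation": [0,0,0]},{"gripper": 0.06,"slide": [0,0,-0.047],"rotation": [0,0,0]},{"gripper": 0.05,"slide": [0,0,-0.047],"rotation": [0,0,0]},{"gripper": 0.04,"slide": [0,0,-0.047],"rotation": [0,0,0]},{"gripper": 0.03,"slide": [0,0,-0.047],"rotation": [0,0,0]},{"gripper": 0.03,"slide": [0,0,-0.047],"rotation": [0,0,0]}])

```text
time: 3.8
eef_pos: [0.4572, 0.3434, 0.0069]
tool_rot: [-0.702, -0.078, 0.703, -0.075]
contact_force: [-0.8, -1.2, 5.9]
grip_width: 0.0611
```

```bash
python3 snap.py a3 scene .4565 .343 .02 45
```

```text
3.85 [0.4572 0.3434 0.0068] jaw -77.5 grip 0.0606 [-0.8 -1.8  5.7] [-0.28  0.65 -0.54  1.87  0.47  0.75 -2.43]
```

View pics/a3.png

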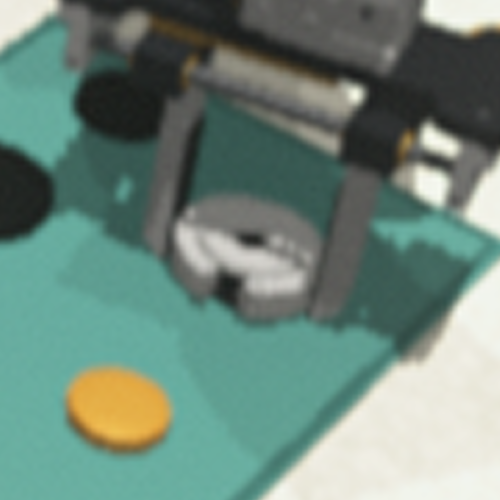

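Request:
drive_tool(moves=[{"gripper": 0.03,"slide": [0,0,0.02],"rotation": [0,0,0]},{"gripper": 0.03,"slide": [0,0,0.06],"rotation": [0,0,0]},{"gripper": 0.03,"slide": [0,-0.02,0.1],"rotation": [0,0,2]},{"gripper": 0.03,"slide": [0.015,-0.055,0.11],"rotation": [0,0,5]},{"gripper": 0.03,"slide": [0.03,-0.095,0.11],"rotation": [0,0,8]},{"gripper": 0.03,"slide": [0.045,-0.135,0.11],"rotation": [0,0,11]},{"gripper": 0.03,"slide": [0.06,-0.175,0.11],"rotation": [0,0,14]},{"gripper": 0.03,"slide": [0.075,-0.215,0.11],"rotation": [0,0,17]},{"gripper": 0.03,"slide": [0.09,-0.255,0.11],"rotation": [0,0,19.5]},{"gripper": 0.03,"slide": [0.105,-0.295,0.11],"rotation": [0,0,19.5]},{"gripper": 0.03,"slide": [0.12,-0.335,0.11],"rotation": [0,0,19.5]},{"gripper": 0.03,"slide": [0.135,-0.375,0.11],"rotation": [0,0,19.5]},{"gripper": 0.03,"slide": [0.15,-0.415,0.11],"rotation": [0,0,19.5]},{"gripper": 0.03,"slide": [0.165,-0.45,0.11],"rotation": [0,0,19.5]},{"gripper": 0.03,"slide": [0.18,-0.485,0.1],"rotation": [0,0,19.5]},{"gripper": 0.03,"slide": [0.19,-0.505,0.08],"rotation": [0,0,19.5]},{"gripper": 0.03,"slide": [0.192,-0.514,0.06],"rotation": [0,0,19.5]},{"gripper": 0.03,"slide": [0.192,-0.514,0.05],"rotation": [0,0,19.5]},{"gripper": 0.03,"slide": [0.192,-0.514,0.05],"rotation": [0,0,19.5]},{"gripper": 0.03,"slide": [0.192,-0.514,0.05],"rotation": [0,0,19.5]}])

```text
time: 5.85
eef_pos: [0.6493, -0.1689, 0.0575]
tool_rot: [-0.679, -0.197, 0.68, -0.194]
contact_force: [-0.0, 0.6, -0.4]
grip_width: 0.061
```

```bash
python3 snap.py a4 scene .649 -.17 .03 35;python3 snap.py a4t top .649 -.17 .03 35
```

```text
5.9 [ 0.6496 -0.1692  0.0579] jaw -57.9 grip 0.0609 [ 0.7  0.4 -0.4] [ 0.59  0.72 -0.55  1.58  0.43  0.97 -1.11]
5.95 [ 0.6497 -0.1695  0.058 ] jaw -57.9 grip 0.0609 [ 0.7 -0.6 -0.1] [ 0.59  0.72 -0.55  1.58  0.43  0.97 -1.11]
```

View pics/a4.png

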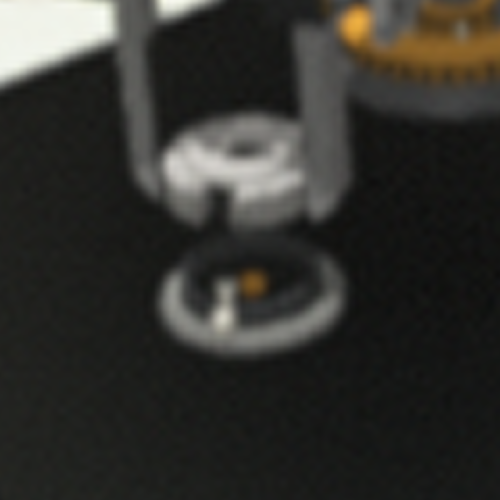

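View pics/a4t.png

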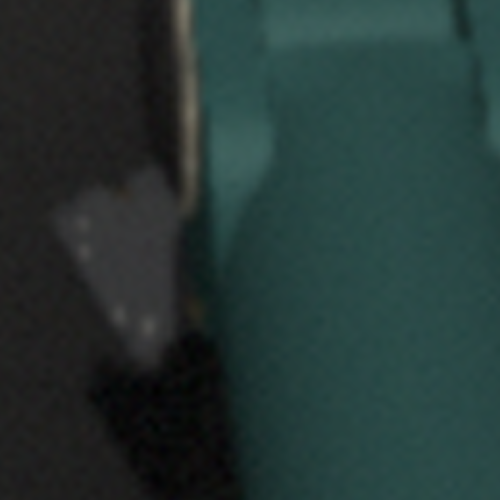

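```bash
python3 - <<'E'
import numpy as np
from h import *
c=dict(np.load("pics/a4.npz")); u,v=proj(c,[.649,-.17,.03]); 
for p in ([.649,-.1705,.0795],[.6494,-.1692,.0795],[.649,-.1705,.022],[.649,-.1705,.0134]): print((proj(c,p)-[u-35,v-35])*500/70)
E
```

```text
[239.17097724 144.24191824]
[240.26238557 145.87575892]
[250.86298151 266.06278556]
[252.55973253 283.74150655]
```

Request:
drive_tool(moves=[{"gripper": 0.03,"slide": [0,-0.0015,-0.01],"rotation": [0,0,0]},{"gripper": 0.03,"slide": [0,-0.0015,-0.02],"rotation": [0,0,0]},{"gripper": 0.03,"slide": [0,-0.0015,-0.027],"rotation": [0,0,0]},{"gripper": 0.03,"slide": [0,-0.0015,-0.031],"rotation": [0,0,0]},{"gripper": 0.03,"slide": [0,-0.0015,-0.035],"rotation": [0,0,0]},{"gripper": 0.03,"slide": [0,-0.0015,-0.038],"rotation": [0,0,0]},{"gripper": 0.03,"slide": [0,-0.0015,-0.039],"rotation": [0,0,0]},{"gripper": 0.03,"slide": [0,-0.0015,-0.039],"rotation": [0,0,0]}])

```text
time: 6.75
eef_pos: [0.6496, -0.1709, 0.019]
tool_rot: [-0.679, -0.197, 0.68, -0.194]
contact_force: [-0.5, 0.6, -1.6]
grip_width: 0.0608
```

```bash
python3 snap.py a5 scene .649 -.17 .03 35
```

```text
6.8 [ 0.6497 -0.171   0.0191] jaw -57.9 grip 0.0611 [-0.5  0.5 -1.4] [ 0.57  0.77 -0.53  1.59  0.46  0.91 -1.13]
```

View pics/a5.png

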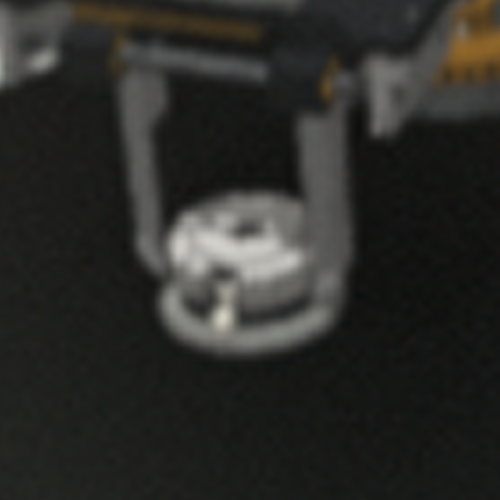

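Request:
drive_tool(moves=[{"gripper": 0.03,"slide": [0,0,-0.001],"rotation": [0,0,0]},{"gripper": 0.03,"slide": [0,0,-0.0015],"rotation": [0,0,0]},{"gripper": 0.03,"slide": [0,0,-0.0015],"rotation": [0,0,0]},{"gripper": 0.064,"slide": [0,0,-0.0012],"rotation": [0,0,0]},{"gripper": 0.07,"slide": [0,0,-0.001],"rotation": [0,0,0]},{"gripper": 0.085,"slide": [0,0,-0.001],"rotation": [0,0,0]},{"gripper": 0.085,"slide": [0,0,-0.001],"rotation": [0,0,0]},{"gripper": 0.085,"slide": [0,0,0.02],"rotation": [0,0,0]},{"gripper": 0.085,"slide": [0,0,0.06],"rotation": [0,0,0]},{"gripper": 0.085,"slide": [0,0,0.09],"rotation": [0,0,0]},{"gripper": 0.085,"slide": [0,0.04,0.1],"rotation": [0,0,0]},{"gripper": 0.085,"slide": [0,0.085,0.1],"rotation": [0,0,0]},{"gripper": 0.085,"slide": [0,0.13,0.1],"rotation": [0,0,0]},{"gripper": 0.085,"slide": [0,0.17,0.1],"rotation": [0,0,0]}])

```text
time: 8.2
eef_pos: [0.6495, 0.0013, 0.1194]
tool_rot: [-0.679, -0.197, 0.68, -0.194]
contact_force: [0.4, 0.1, -0.3]
grip_width: 0.0851
```

```bash
python3 snap.py a6 scene .649 -.17 .03 35;python3 snap.py a6t top .649 -.17 .03 35
```

```text
8.25 [0.649  0.0094 0.1198] jaw -57.5 grip 0.0851 [-1.4  8.8  0.5] [ 0.37  0.62 -0.61  1.61  0.39  1.04 -1.36]
8.3 [0.6493 0.006  0.1197] jaw -57.5 grip 0.0855 [-0.3 -0.5  0.4] [ 0.37  0.62 -0.61  1.61  0.39  1.04 -1.35]
```

View pics/a6.png

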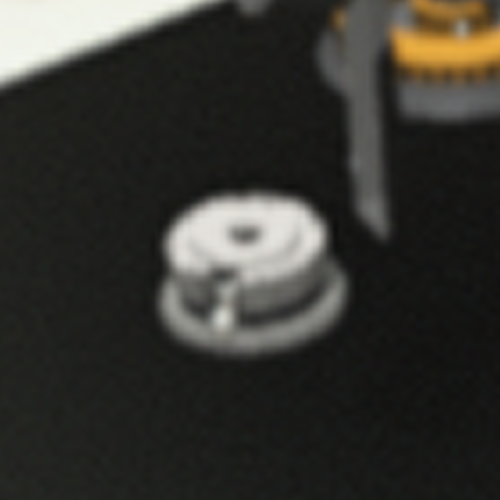

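View pics/a6t.png

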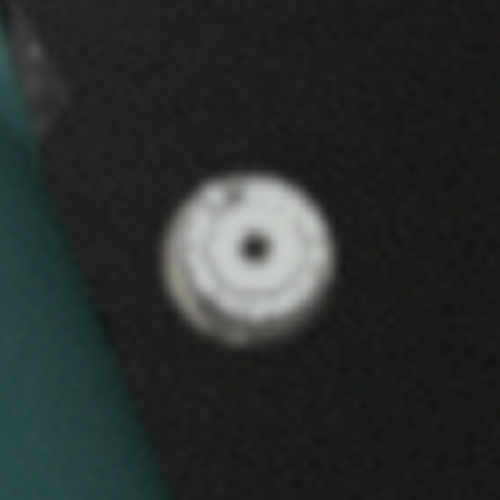

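```bash
cat > dot.py <<'E'
import numpy as np,sys
from h import *
# usage: dot.py nameScene u v nameTop u v x y z w  (crop px)
a=sys.argv; x,y,z,w=map(float,a[7:11]); A=[];b=[]
for nm,cu,cv in ((a[1],a[2],a[3]),(a[4],a[5],a[6])):
    c=dict(np.load(f"pics/{nm}.npz")); p=proj(c,[x,y,z])-w+np.array([float(cu),float(cv)])*2*w/500
    # refine: darkest-weighted centroid near p
    g=c["color"].mean(2); u0,v0=np.round(p).astype(int); pt=g[v0-2:v0+3,u0-2:u0+3]; wt=np.clip(np.median(pt)-8-pt,0,None); vv,uu=np.mgrid[v0-2:v0+3,u0-2:u0+3]
    if len(a)<12: p=np.array([(uu*wt).sum(),(vv*wt).sum()])/wt.sum()
    print(p.round(2)); T=c["T"]; d=T[:3,:3]@[(p[0]-c["cx"])/f(c),(p[1]-c["cy"])/f(c),1]; d/=np.linalg.norm(d); P=np.eye(3)-np.outer(d,d); A.append(P); b.append(P@T[:3,3])
X=np.linalg.lstsq(np.vstack(A),np.hstack(b),rcond=None)[0]; print(X.round(4),[np.linalg.norm(P@X-q).round(4) for P,q in zip(A,b)])
E
python3 dot.py a6 244 233 a6t 254 247 .649 -.17 .03 35; python3 dot.py a6 244 233 a6t 254 247 .649 -.17 .03 35 raw
```

```text
[267.62 206.46]
[345.9 152.9]
[ 0.6492 -0.1719  0.0364] [np.float64(0.0003), np.float64(0.0003)]
[267.52 206.2 ]
[345.77 152.79]
[ 0.6495 -0.1715  0.0376] [np.float64(0.0005), np.float64(0.0005)]
```

Request:
drive_tool(moves=[{"gripper": 0.075,"slide": [0,0.02,0],"rotation": [0,0,8]},{"gripper": 0.075,"slide": [-0.005,0.05,0],"rotation": [0,0,16]},{"gripper": 0.075,"slide": [-0.01,0.08,0],"rotation": [0,0,24]},{"gripper": 0.075,"slide": [-0.015,0.11,0],"rotation": [0,0,32]},{"gripper": 0.075,"slide": [-0.02,0.14,0],"rotation": [0,0,40]},{"gripper": 0.075,"slide": [-0.025,0.17,0],"rotation": [0,0,48]},{"gripper": 0.075,"slide": [-0.03,0.2,0],"rotation": [0,0,56]},{"gripper": 0.075,"slide": [-0.035,0.22,0],"rotation": [0,0,64]},{"gripper": 0.075,"slide": [-0.038,0.239,-0.01],"rotation": [0,0,72]},{"gripper": 0.075,"slide": [-0.038,0.239,-0.02],"rotation": [0,0,80]},{"gripper": 0.075,"slide": [-0.038,0.239,-0.04],"rotation": [0,0,87.5]},{"gripper": 0.075,"slide": [-0.038,0.239,-0.06],"rotation": [0,0,87.5]},{"gripper": 0.075,"slide": [-0.038,0.239,-0.065],"rotation": [0,0,87.5]},{"gripper": 0.075,"slide": [-0.038,0.239,-0.065],"rotation": [0,0,87.5]}])

```text
time: 9.7
eef_pos: [0.611, 0.2447, 0.054]
tool_rot: [0.353, 0.614, -0.356, 0.61]
contact_force: [-0.1, 1.0, 1.3]
grip_width: 0.075
```

```bash
python3 snap.py b1 scene .611 .245 .02 45
```

```text
9.75 [0.6114 0.245  0.0549] jaw 29.9 grip 0.0752 [-0.3  0.5 -0.5] [ 0.16  0.83 -0.89  1.61  0.72  1.07 -0.42]
```

View pics/b1.png

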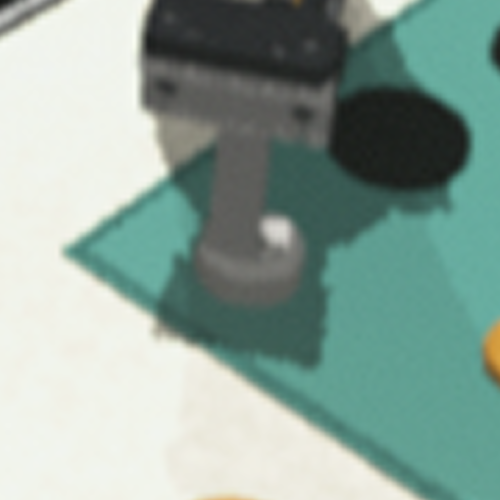

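Request:
drive_tool(moves=[{"gripper": 0.075,"slide": [0,0,-0.025],"rotation": [0,0,0]},{"gripper": 0.075,"slide": [0,0,-0.04],"rotation": [0,0,0]},{"gripper": 0.075,"slide": [0,0,-0.048],"rotation": [0,0,0]},{"gripper": 0.075,"slide": [0,0,-0.048],"rotation": [0,0,0]},{"gripper": 0.06,"slide": [0,0,-0.048],"rotation": [0,0,0]},{"gripper": 0.05,"slide": [0,0,-0.048],"rotation": [0,0,0]},{"gripper": 0.04,"slide": [0,0,-0.048],"rotation": [0,0,0]},{"gripper": 0.03,"slide": [0,0,-0.048],"rotation": [0,0,0]},{"gripper": 0.02,"slide": [0,0,-0.048],"rotation": [0,0,0]},{"gripper": 0.02,"slide": [0,0,-0.048],"rotation": [0,0,0]}])

```text
time: 10.75
eef_pos: [0.6116, 0.2451, 0.0072]
tool_rot: [0.353, 0.613, -0.356, 0.61]
contact_force: [-1.1, -1.3, 4.0]
grip_width: 0.0432
```

```bash
python3 snap.py b2 scene .611 .245 .02 45
```

```text
10.8 [0.6116 0.2451 0.0072] jaw 29.8 grip 0.0426 [-0.3 -1.1  5.8] [ 0.14  0.89 -0.85  1.62  0.76  1.   -0.45]
```

Request:
drive_tool(moves=[{"gripper": 0.02,"slide": [0,0,0.02],"rotation": [0,0,0]},{"gripper": 0.02,"slide": [0,0,0.06],"rotation": [0,0,0]},{"gripper": 0.02,"slide": [-0.005,-0.02,0.1],"rotation": [0,0,2.5]},{"gripper": 0.02,"slide": [-0.025,-0.055,0.11],"rotation": [0,0,2.5]},{"gripper": 0.02,"slide": [-0.045,-0.09,0.11],"rotation": [0,0,2.5]},{"gripper": 0.02,"slide": [-0.065,-0.13,0.11],"rotation": [0,0,2.5]},{"gripper": 0.02,"slide": [-0.085,-0.17,0.11],"rotation": [0,0,2.5]},{"gripper": 0.02,"slide": [-0.105,-0.21,0.11],"rotation": [0,0,2.5]},{"gripper": 0.02,"slide": [-0.125,-0.25,0.11],"rotation": [0,0,2.5]},{"gripper": 0.02,"slide": [-0.14,-0.285,0.1],"rotation": [0,0,2.5]},{"gripper": 0.02,"slide": [-0.15,-0.305,0.08],"rotation": [0,0,2.5]},{"gripper": 0.02,"slide": [-0.153,-0.311,0.06],"rotation": [0,0,2.5]},{"gripper": 0.02,"slide": [-0.153,-0.311,0.05],"rotation": [0,0,2.5]},{"gripper": 0.02,"slide": [-0.153,-0.311,0.05],"rotation": [0,0,2.5]},{"gripper": 0.02,"slide": [-0.153,-0.311,0.05],"rotation": [0,0,2.5]}])

```text
time: 12.3
eef_pos: [0.4593, -0.0649, 0.0581]
tool_rot: [0.339, 0.621, -0.342, 0.619]
contact_force: [-0.4, -0.1, -0.4]
grip_width: 0.0427
```

```bash
python3 snap.py b3 scene .459 -.066 .03 35; python3 snap.py b3t top .459 -.066 .03 35; python3 - <<'E'
import numpy as np
from h import *
for nm in("b3","b3t"):
  c=dict(np.load(f"pics/{nm}.npz")); u,v=proj(c,[.459,-.066,.03]); 
  for p in ([.4588,-.066,.079],[.4588,-.066,.0134]): print((proj(c,p)-[u-35,v-35])*500/70)
E
```

```text
12.35 [ 0.4593 -0.065   0.0582] jaw 32.4 grip 0.0424 [-1.1  0.1  0. ] [ 0.91  0.57 -1.02  2.1   0.66  0.84  0.06]
12.4 [ 0.4593 -0.0652  0.0581] jaw 32.4 grip 0.0429 [-0.1 -0.5 -1. ] [ 0.91  0.57 -1.02  2.1   0.66  0.84  0.06]
[252.14936109 147.55089055]
[249.75482119 283.48495791]
[250.35510218 246.38930965]
[249.86889102 251.76839747]
```

View pics/b3.png

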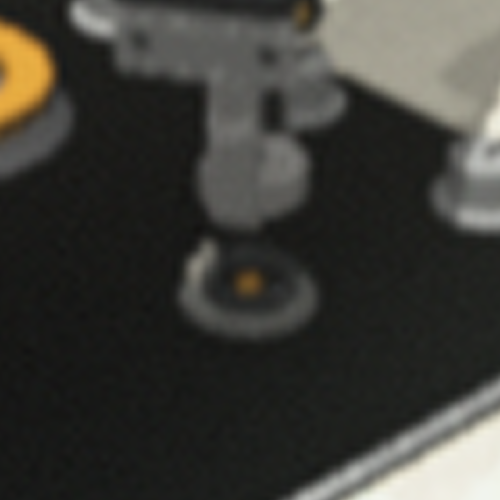

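View pics/b3t.png

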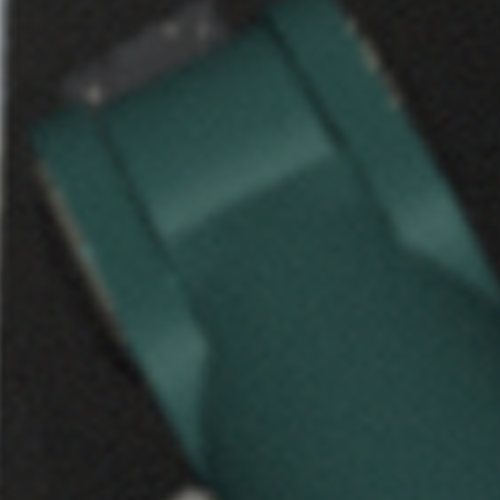

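Request:
drive_tool(moves=[{"gripper": 0.02,"slide": [0,-0.001,-0.01],"rotation": [0,0,0]},{"gripper": 0.02,"slide": [0,-0.001,-0.02],"rotation": [0,0,0]},{"gripper": 0.02,"slide": [0,-0.001,-0.027],"rotation": [0,0,0]},{"gripper": 0.02,"slide": [0,-0.001,-0.031],"rotation": [0,0,0]},{"gripper": 0.02,"slide": [0,-0.001,-0.035],"rotation": [0,0,0]},{"gripper": 0.02,"slide": [0,-0.001,-0.038],"rotation": [0,0,0]},{"gripper": 0.02,"slide": [0,-0.001,-0.039],"rotation": [0,0,0]},{"gripper": 0.02,"slide": [0,-0.001,-0.039],"rotation": [0,0,0]}])

```text
time: 13.2
eef_pos: [0.4593, -0.0662, 0.0191]
tool_rot: [0.339, 0.621, -0.342, 0.619]
contact_force: [0.3, -0.0, -0.3]
grip_width: 0.0429
```

```bash
python3 snap.py b4 scene .459 -.066 .03 35
```

```text
13.25 [ 0.4594 -0.0662  0.0192] jaw 32.4 grip 0.0425 [ 0.9 -0.4 -0.9] [ 0.85  0.63 -0.94  2.11  0.74  0.78 -0.01]
```

View pics/b4.png

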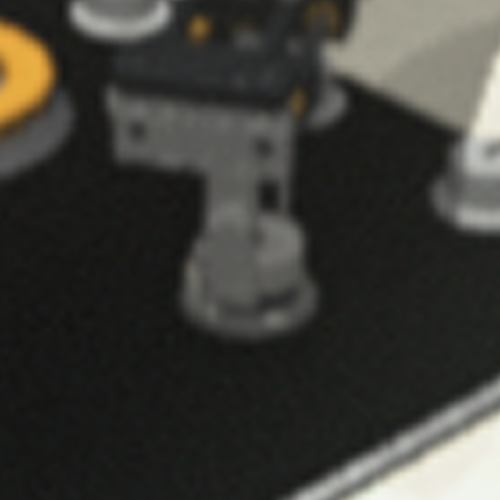

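Request:
drive_tool(moves=[{"gripper": 0.02,"slide": [0,0,-0.001],"rotation": [0,0,0]},{"gripper": 0.02,"slide": [0,0,-0.0015],"rotation": [0,0,0]},{"gripper": 0.02,"slide": [0,0,-0.0015],"rotation": [0,0,0]},{"gripper": 0.046,"slide": [0,0,-0.001],"rotation": [0,0,0]},{"gripper": 0.055,"slide": [0,0,-0.001],"rotation": [0,0,0]},{"gripper": 0.065,"slide": [0,0,-0.001],"rotation": [0,0,0]},{"gripper": 0.065,"slide": [0,0,-0.001],"rotation": [0,0,0]},{"gripper": 0.07,"slide": [0,0,0.02],"rotation": [0,0,0]},{"gripper": 0.07,"slide": [0,0,0.06],"rotation": [0,0,0]},{"gripper": 0.094,"slide": [0,0,0.09],"rotation": [0,0,0]},{"gripper": 0.094,"slide": [0,0.04,0.1],"rotation": [0,0,0]},{"gripper": 0.094,"slide": [0,0.08,0.1],"rotation": [0,0,0]},{"gripper": 0.094,"slide": [0.01,0.12,0.1],"rotation": [0,0,0]},{"gripper": 0.094,"slide": [0.02,0.16,0.1],"rotation": [0,0,0]},{"gripper": 0.094,"slide": [0.03,0.2,0.1],"rotation": [0,0,0]},{"gripper": 0.094,"slide": [0.035,0.24,0.1],"rotation": [0,0,0]},{"gripper": 0.094,"slide": [0.036,0.28,0.08],"rotation": [0,0,0]},{"gripper": 0.094,"slide": [0.036,0.299,0.06],"rotation": [0,0,0]},{"gripper": 0.094,"slide": [0.036,0.299,0.04],"rotation": [0,0,0]},{"gripper": 0.094,"slide": [0.036,0.299,0.04],"rotation": [0,0,0]}])

```text
time: 15.25
eef_pos: [0.4939, 0.2329, 0.0572]
tool_rot: [0.338, 0.622, -0.342, 0.618]
contact_force: [1.2, -0.5, 0.3]
grip_width: 0.0942
```

```bash
python3 snap.py b5 scene .459 -.066 .03 35; python3 snap.py b5t top .459 -.066 .03 35; python3 -c "
import cv2,numpy as np
cv2.imwrite('pics/b5both.png',cv2.resize(np.hstack([cv2.imread('pics/b5.png'),cv2.imread('pics/b5t.png')]),(800,400)))"
```

```text
15.3 [0.4947 0.2327 0.0586] jaw 32.5 grip 0.0942 [0.1 1.  1.3] [ 0.23  0.68 -0.96  1.9   0.69  0.94 -0.49]
15.35 [0.4953 0.2326 0.0595] jaw 32.4 grip 0.0936 [0.2 0.3 0.7] [ 0.23  0.68 -0.96  1.9   0.69  0.94 -0.49]
```

View pics/b5both.png

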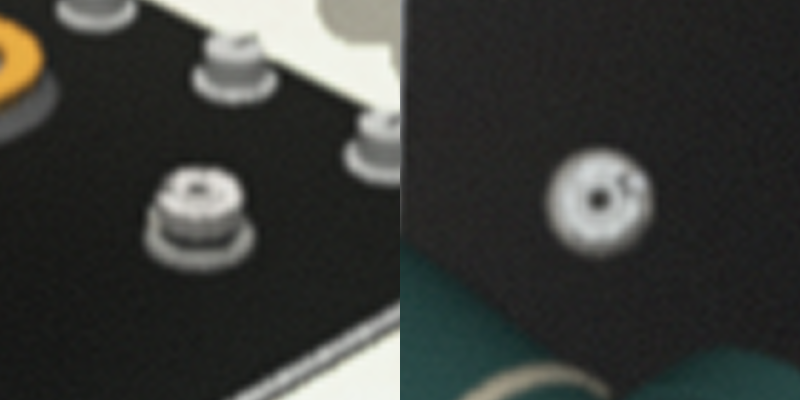

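```bash
python3 dot.py b5 247 236 b5t 248 250 .459 -.066 .03 35;  python3 dot.py b5 247 236 b5t 248 250 .459 -.066 .03 35 raw
```

```text
[340.93 197.09]
[310.61 212.1 ]
[ 0.4597 -0.066   0.0365] [np.float64(0.0008), np.float64(0.0008)]
[340.94 196.93]
[310.51 212.22]
[ 0.4595 -0.0659  0.037 ] [np.float64(0.0011), np.float64(0.0011)]
```

Request:
drive_tool(moves=[{"gripper": 0.094,"slide": [0,0.0005,-0.025],"rotation": [0,0,0]},{"gripper": 0.094,"slide": [0,0.0005,-0.045],"rotation": [0,0,0]},{"gripper": 0.094,"slide": [0,0.0005,-0.053],"rotation": [0,0,0]},{"gripper": 0.094,"slide": [0,0.0005,-0.0535],"rotation": [0,0,0]},{"gripper": 0.07,"slide": [0,0.0005,-0.0535],"rotation": [0,0,0]},{"gripper": 0.06,"slide": [0,0.0005,-0.0535],"rotation": [0,0,0]},{"gripper": 0.05,"slide": [0,0.0005,-0.0535],"rotation": [0,0,0]},{"gripper": 0.04,"slide": [0,0.0005,-0.0535],"rotation": [0,0,0]},{"gripper": 0.04,"slide": [0,0.0005,-0.0535],"rotation": [0,0,0]},{"gripper": 0.04,"slide": [0,0.0005,-0.0535],"rotation": [0,0,0]}])

```text
time: 16.35
eef_pos: [0.4955, 0.2332, 0.0064]
tool_rot: [0.339, 0.621, -0.342, 0.619]
contact_force: [-1.0, -2.0, 7.4]
grip_width: 0.0628
```

```bash
python3 snap.py c1 scene .4949 .2332 .01 35
```

```text
16.4 [0.4956 0.2332 0.0064] jaw 32.4 grip 0.0629 [-1.2 -1.   7.5] [ 0.18  0.75 -0.88  1.92  0.77  0.86 -0.55]
```

View pics/c1.png

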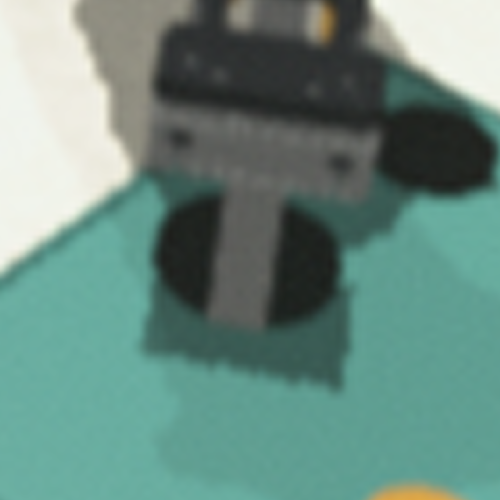

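Request:
drive_tool(moves=[{"gripper": 0.04,"slide": [0,0,0.02],"rotation": [0,0,0]},{"gripper": 0.04,"slide": [0,0,0.06],"rotation": [0,0,0]},{"gripper": 0.04,"slide": [0.005,-0.02,0.1],"rotation": [0,0,0]},{"gripper": 0.04,"slide": [0.02,-0.055,0.12],"rotation": [0,0,0]},{"gripper": 0.04,"slide": [0.035,-0.095,0.12],"rotation": [0,0,0]},{"gripper": 0.04,"slide": [0.05,-0.135,0.12],"rotation": [0,0,0]},{"gripper": 0.04,"slide": [0.065,-0.175,0.12],"rotation": [0,0,0]},{"gripper": 0.04,"slide": [0.08,-0.215,0.12],"rotation": [0,0,0]},{"gripper": 0.04,"slide": [0.095,-0.255,0.12],"rotation": [0,0,0]},{"gripper": 0.04,"slide": [0.11,-0.295,0.12],"rotation": [0,0,0]},{"gripper": 0.04,"slide": [0.125,-0.335,0.12],"rotation": [0,0,0]},{"gripper": 0.04,"slide": [0.14,-0.37,0.11],"rotation": [0,0,0]},{"gripper": 0.04,"slide": [0.15,-0.395,0.09],"rotation": [0,0,0]},{"gripper": 0.04,"slide": [0.1537,-0.4044,0.075],"rotation": [0,0,0]},{"gripper": 0.04,"slide": [0.1537,-0.4044,0.07],"rotation": [0,0,0]},{"gripper": 0.04,"slide": [0.1537,-0.4044,0.07],"rotation": [0,0,0]}])

```text
time: 18.0
eef_pos: [0.6487, -0.1695, 0.0759]
tool_rot: [0.339, 0.621, -0.341, 0.618]
contact_force: [-0.1, 1.1, -0.6]
grip_width: 0.0626
```

```bash
python3 snap.py c2 scene .649 -.17 .04 35
```

```text
18.05 [ 0.6491 -0.1693  0.0768] jaw 32.5 grip 0.063 [ 0.3  0.5 -0.5] [ 0.8   0.83 -0.91  1.56  0.71  1.11  0.28]
```

View pics/c2.png

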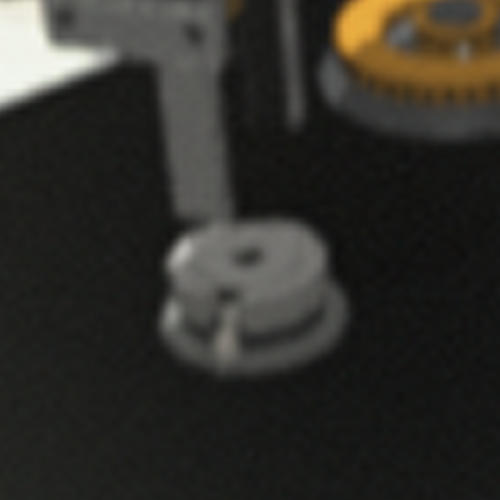

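Request:
drive_tool(moves=[{"gripper": 0.04,"slide": [0,-0.002,-0.01],"rotation": [0,0,0]},{"gripper": 0.04,"slide": [0,-0.002,-0.02],"rotation": [0,0,0]},{"gripper": 0.04,"slide": [0,-0.002,-0.028],"rotation": [0,0,0]},{"gripper": 0.04,"slide": [0,-0.002,-0.033],"rotation": [0,0,0]},{"gripper": 0.04,"slide": [0,-0.002,-0.036],"rotation": [0,0,0]},{"gripper": 0.04,"slide": [0,-0.002,-0.037],"rotation": [0,0,0]},{"gripper": 0.04,"slide": [0,-0.002,-0.037],"rotation": [0,0,0]}])

```text
time: 18.75
eef_pos: [0.6492, -0.1712, 0.0399]
tool_rot: [0.339, 0.621, -0.341, 0.619]
contact_force: [-0.3, -0.5, -2.4]
grip_width: 0.0626
```

```bash
python3 snap.py c3 scene .649 -.17 .04 35
```

```text
18.8 [ 0.6493 -0.1713  0.0401] jaw 32.5 grip 0.0627 [ 0.6 -0.5 -0.3] [ 0.78  0.87 -0.88  1.58  0.74  1.06  0.26]
```

View pics/c3.png

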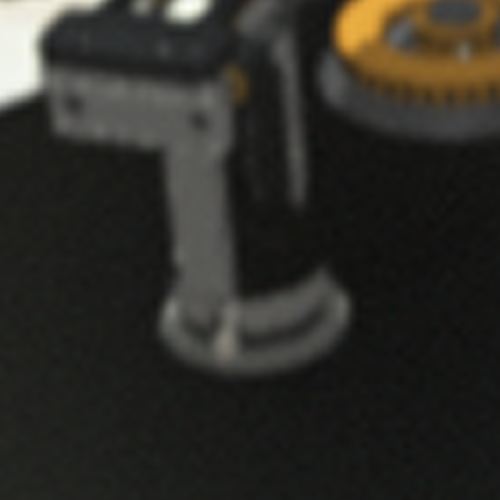

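Request:
drive_tool(moves=[{"gripper": 0.04,"slide": [0,0,-0.001],"rotation": [0,0,0]},{"gripper": 0.04,"slide": [0,0,-0.0012],"rotation": [0,0,0]},{"gripper": 0.066,"slide": [0,0,-0.001],"rotation": [0,0,0]},{"gripper": 0.075,"slide": [0,0,-0.001],"rotation": [0,0,0]},{"gripper": 0.085,"slide": [0,0,-0.001],"rotation": [0,0,0]},{"gripper": 0.085,"slide": [0,0,0.0],"rotation": [0,0,0]},{"gripper": 0.085,"slide": [0,0,0.03],"rotation": [0,0,0]},{"gripper": 0.085,"slide": [0,0,0.07],"rotation": [0,0,0]},{"gripper": 0.075,"slide": [-0.02,0.03,0.08],"rotation": [0,0,0]},{"gripper": 0.075,"slide": [-0.045,0.07,0.08],"rotation": [0,0,0]},{"gripper": 0.075,"slide": [-0.07,0.11,0.08],"rotation": [0,0,0]},{"gripper": 0.075,"slide": [-0.095,0.15,0.08],"rotation": [0,0,0]},{"gripper": 0.075,"slide": [-0.12,0.19,0.08],"rotation": [0,0,0]},{"gripper": 0.075,"slide": [-0.145,0.23,0.08],"rotation": [0,0,0]},{"gripper": 0.075,"slide": [-0.17,0.27,0.08],"rotation": [0,0,0]},{"gripper": 0.075,"slide": [-0.195,0.31,0.08],"rotation": [0,0,0]},{"gripper": 0.075,"slide": [-0.22,0.35,0.07],"rotation": [0,0,0]},{"gripper": 0.075,"slide": [-0.24,0.385,0.05],"rotation": [0,0,0]},{"gripper": 0.075,"slide": [-0.252,0.412,0.03],"rotation": [0,0,0]},{"gripper": 0.075,"slide": [-0.252,0.412,0.02],"rotation": [0,0,0]}])

```text
time: 20.8
eef_pos: [0.395, 0.2439, 0.0594]
tool_rot: [0.337, 0.622, -0.339, 0.62]
contact_force: [0.6, 0.1, -0.3]
grip_width: 0.0752
```

```bash
python3 snap.py c4 scene .649 -.17 .04 35; python3 snap.py c4t top .649 -.17 .04 35; python3 -c "
import cv2,numpy as np
cv2.imwrite('pics/c4both.png',cv2.resize(np.hstack([cv2.imread('pics/c4.png'),cv2.imread('pics/c4t.png')]),(800,400)))"
```

```text
20.85 [0.3957 0.2417 0.0584] jaw 32.7 grip 0.0747 [-1.3 -2.3 -1.8] [ 0.22  0.56 -1.01  2.1   0.65  0.84 -0.62]
20.9 [0.3966 0.2407 0.0593] jaw 32.6 grip 0.0746 [-0.4 -0.7  1.1] [ 0.22  0.56 -1.01  2.09  0.65  0.84 -0.61]
```

View pics/c4both.png

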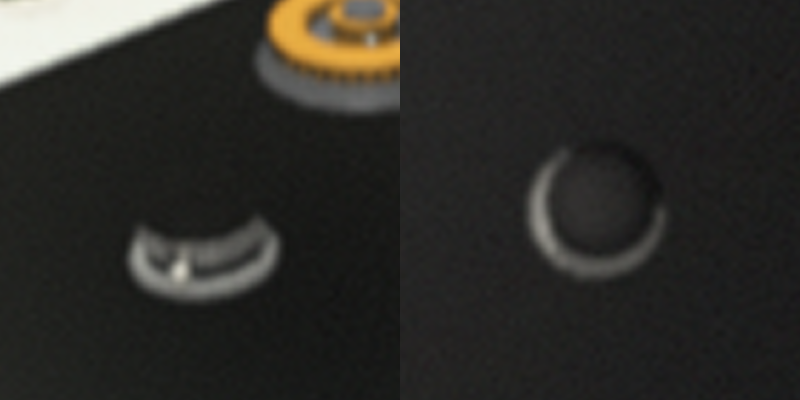

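Request:
drive_tool(moves=[{"gripper": 0.075,"slide": [0.0005,0.0005,-0.025],"rotation": [0,0,0]},{"gripper": 0.075,"slide": [0.0005,0.0005,-0.045],"rotation": [0,0,0]},{"gripper": 0.075,"slide": [0.0005,0.0005,-0.053],"rotation": [0,0,0]},{"gripper": 0.075,"slide": [0.0005,0.0005,-0.053],"rotation": [0,0,0]},{"gripper": 0.06,"slide": [0.0005,0.0005,-0.053],"rotation": [0,0,0]},{"gripper": 0.05,"slide": [0.0005,0.0005,-0.053],"rotation": [0,0,0]},{"gripper": 0.04,"slide": [0.0005,0.0005,-0.053],"rotation": [0,0,0]},{"gripper": 0.03,"slide": [0.0005,0.0005,-0.053],"rotation": [0,0,0]},{"gripper": 0.025,"slide": [0.0005,0.0005,-0.053],"rotation": [0,0,0]},{"gripper": 0.025,"slide": [0.0005,0.0005,-0.053],"rotation": [0,0,0]}])

```text
time: 21.9
eef_pos: [0.3973, 0.2412, 0.0066]
tool_rot: [0.338, 0.621, -0.341, 0.619]
contact_force: [-0.1, -2.8, 8.1]
grip_width: 0.0446
```

```bash
python3 snap.py d1 scene .397 .241 .01 35; python3 - <<'E'
import numpy as np
from h import *
for nm in ("c4","c4t"):
    c=dict(np.load(f"pics/{nm}.npz")); T=c["T"]
    for p in ([.649,-.171,.0465],[.665,-.171,.0465],[.633,-.171,.0465],[.649,-.155,.0465],[.649,-.187,.0465],[.459,-.066,.0395],[.56,-.1,.008]):
        u,v=np.round(proj(c,p)).astype(int); z=np.median(c["z_map"][v-1:v+2,u-1:u+2]); q=T[:3,:3]@(np.array([(u-c["cx"])/f(c),(v-c["cy"])/f(c),1])*z)+T[:3,3]; print(nm,p,q.round(4))
E
```

```text
21.95 [0.3973 0.2412 0.0067] jaw 32.6 grip 0.0449 [-0.8 -1.7  9. ] [ 0.13  0.64 -0.91  2.11  0.76  0.76 -0.7 ]
c4 [0.649, -0.171, 0.0465] [ 0.6492 -0.1693  0.046 ]
c4 [0.665, -0.171, 0.0465] [ 0.6656 -0.1705  0.0459]
c4 [0.633, -0.171, 0.0465] [ 0.6347 -0.17    0.0462]
c4 [0.649, -0.155, 0.0465] [ 0.6501 -0.1534  0.0473]
c4 [0.649, -0.187, 0.0465] [ 0.6484 -0.1902  0.046 ]
c4 [0.459, -0.066, 0.0395] [ 0.4563 -0.0705  0.0369]
c4 [0.56, -0.1, 0.008] [ 0.5586 -0.1021  0.0072]
c4t [0.649, -0.171, 0.0465] [ 0.6497 -0.171   0.0486]
c4t [0.665, -0.171, 0.0465] [ 0.6662 -0.1709  0.0447]
c4t [0.633, -0.171, 0.0465] [ 0.6347 -0.1717  0.0435]
c4t [0.649, -0.155, 0.0465] [ 0.6496 -0.1554  0.0466]
c4t [0.649, -0.187, 0.0465] [ 0.6507 -0.1869  0.0452]
c4t [0.459, -0.066, 0.0395] [ 0.4595 -0.0666  0.0361]
c4t [0.56, -0.1, 0.008] [ 0.5611 -0.0993  0.0052]
```

Request:
drive_tool(moves=[{"gripper": 0.025,"slide": [0,0,0.02],"rotation": [0,0,0]},{"gripper": 0.025,"slide": [0,0,0.06],"rotation": [0,0,0]},{"gripper": 0.025,"slide": [0.005,-0.02,0.09],"rotation": [0,0,-4]},{"gripper": 0.025,"slide": [0.015,-0.06,0.1],"rotation": [0,0,-8]},{"gripper": 0.025,"slide": [0.025,-0.1,0.1],"rotation": [0,0,-12]},{"gripper": 0.025,"slide": [0.033,-0.14,0.1],"rotation": [0,0,-16]},{"gripper": 0.025,"slide": [0.04,-0.18,0.1],"rotation": [0,0,-20]},{"gripper": 0.025,"slide": [0.048,-0.22,0.1],"rotation": [0,0,-20]},{"gripper": 0.025,"slide": [0.055,-0.26,0.1],"rotation": [0,0,-20]},{"gripper": 0.025,"slide": [0.06,-0.29,0.09],"rotation": [0,0,-20]},{"gripper": 0.025,"slide": [0.062,-0.307,0.075],"rotation": [0,0,-20]},{"gripper": 0.025,"slide": [0.062,-0.307,0.07],"rotation": [0,0,-20]},{"gripper": 0.025,"slide": [0.062,-0.307,0.07],"rotation": [0,0,-20]},{"gripper": 0.025,"slide": [0.062,-0.307,0.07],"rotation": [0,0,-20]}])

```text
time: 23.35
eef_pos: [0.4594, -0.0646, 0.0771]
tool_rot: [0.44, 0.554, -0.443, 0.551]
contact_force: [0.6, 0.0, -0.1]
grip_width: 0.0445
```

```bash
python3 snap.py d2 scene .459 -.066 .04 35
```

```text
23.4 [ 0.4595 -0.0647  0.0772] jaw 12.7 grip 0.0446 [ 0.6  0.4 -1.3] [ 0.87  0.49 -0.96  2.09  0.54  0.84 -0.19]
```

View pics/d2.png

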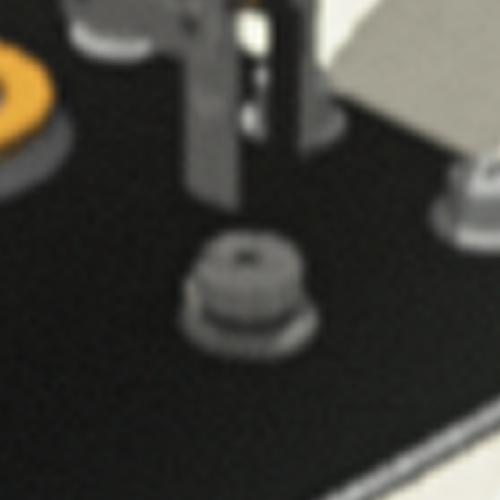

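Request:
drive_tool(moves=[{"gripper": 0.025,"slide": [0,-0.0012,-0.01],"rotation": [0,0,0]},{"gripper": 0.025,"slide": [0,-0.0012,-0.02],"rotation": [0,0,0]},{"gripper": 0.025,"slide": [0,-0.0012,-0.028],"rotation": [0,0,0]},{"gripper": 0.025,"slide": [0,-0.0012,-0.033],"rotation": [0,0,0]},{"gripper": 0.025,"slide": [0,-0.0012,-0.036],"rotation": [0,0,0]},{"gripper": 0.025,"slide": [0,-0.0012,-0.037],"rotation": [0,0,0]},{"gripper": 0.025,"slide": [0,-0.0012,-0.037],"rotation": [0,0,0]}])

```text
time: 24.1
eef_pos: [0.4596, -0.0658, 0.0402]
tool_rot: [0.44, 0.554, -0.443, 0.551]
contact_force: [-0.0, 0.6, -0.3]
grip_width: 0.0445
```

```bash
python3 snap.py d3 scene .459 -.066 .04 35
```

```text
24.15 [ 0.4596 -0.0659  0.0403] jaw 12.7 grip 0.0445 [ 0.5  0.6 -0.7] [ 0.81  0.55 -0.89  2.11  0.62  0.78 -0.25]
```

View pics/d3.png

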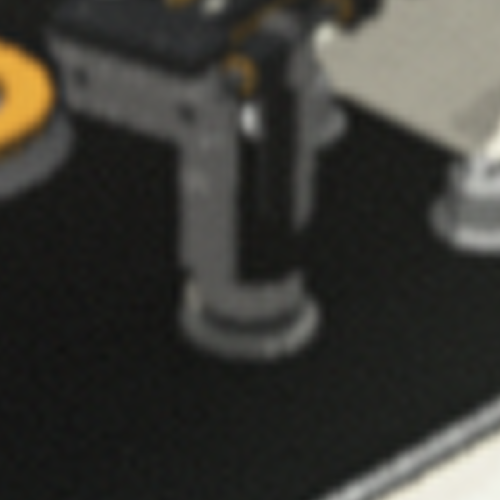

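Request:
drive_tool(moves=[{"gripper": 0.025,"slide": [0,0,-0.001],"rotation": [0,0,0]},{"gripper": 0.025,"slide": [0,0,-0.0012],"rotation": [0,0,0]},{"gripper": 0.048,"slide": [0,0,-0.001],"rotation": [0,0,0]},{"gripper": 0.055,"slide": [0,0,-0.001],"rotation": [0,0,0]},{"gripper": 0.065,"slide": [0,0,-0.001],"rotation": [0,0,0]},{"gripper": 0.065,"slide": [0,0,0.0],"rotation": [0,0,0]},{"gripper": 0.065,"slide": [0,0,0.03],"rotation": [0,0,0]},{"gripper": 0.065,"slide": [0,0,0.07],"rotation": [0,0,0]},{"gripper": 0.07,"slide": [0.01,0.03,0.08],"rotation": [0,0,0]},{"gripper": 0.07,"slide": [0.02,0.07,0.08],"rotation": [0,0,0]},{"gripper": 0.07,"slide": [0.03,0.11,0.08],"rotation": [0,0,0]},{"gripper": 0.07,"slide": [0.04,0.155,0.08],"rotation": [0,0,0]},{"gripper": 0.07,"slide": [0.05,0.2,0.08],"rotation": [0,0,0]},{"gripper": 0.07,"slide": [0.06,0.245,0.08],"rotation": [0,0,0]},{"gripper": 0.07,"slide": [0.07,0.29,0.08],"rotation": [0,0,0]},{"gripper": 0.07,"slide": [0.08,0.335,0.08],"rotation": [0,0,0]},{"gripper": 0.07,"slide": [0.09,0.375,0.07],"rotation": [0,0,0]},{"gripper": 0.07,"slide": [0.1,0.405,0.05],"rotation": [0,0,0]},{"gripper": 0.07,"slide": [0.1036,0.4196,0.03],"rotation": [0,0,0]},{"gripper": 0.07,"slide": [0.1036,0.4196,0.02],"rotation": [0,0,0]}])

```text
time: 26.15
eef_pos: [0.562, 0.3558, 0.0585]
tool_rot: [0.439, 0.555, -0.442, 0.551]
contact_force: [-0.2, -0.0, -0.3]
grip_width: 0.0698
```

```bash
python3 snap.py d4 scene .459 -.066 .04 35; python3 snap.py d4t top .459 -.066 .04 35; python3 -c "
import cv2,numpy as np
cv2.imwrite('pics/d4both.png',cv2.resize(np.hstack([cv2.imread('pics/d4.png'),cv2.imread('pics/d4t.png')]),(800,400)))"
python3 snap.py e1 scene .563 .3537 .01 45
```

```text
26.2 [0.5619 0.3538 0.0575] jaw 12.8 grip 0.0698 [-1.5 -0.9 -1.9] [-0.05  0.81 -0.84  1.59  0.67  1.05 -0.86]
26.25 [0.5624 0.353  0.0589] jaw 12.7 grip 0.07 [-0.6 -0.8  0.9] [-0.05  0.81 -0.84  1.59  0.67  1.06 -0.86]
26.3 [0.5631 0.3528 0.0602] jaw 12.7 grip 0.0701 [-0.1  0.4 -0.4] [-0.05  0.81 -0.84  1.59  0.67  1.06 -0.86]
```

View pics/d4both.png

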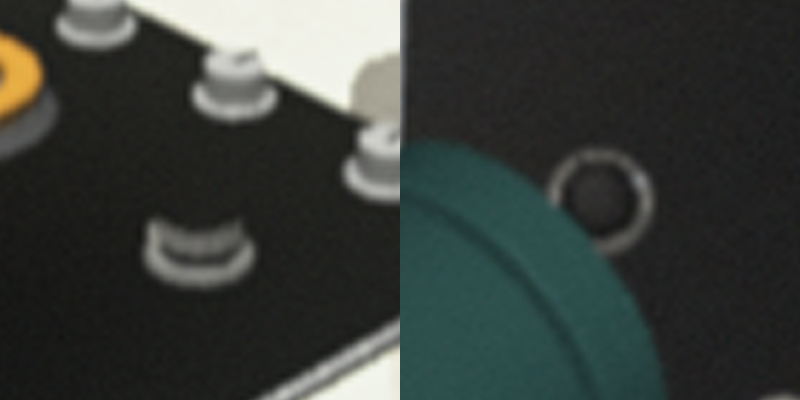

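View pics/e1.png

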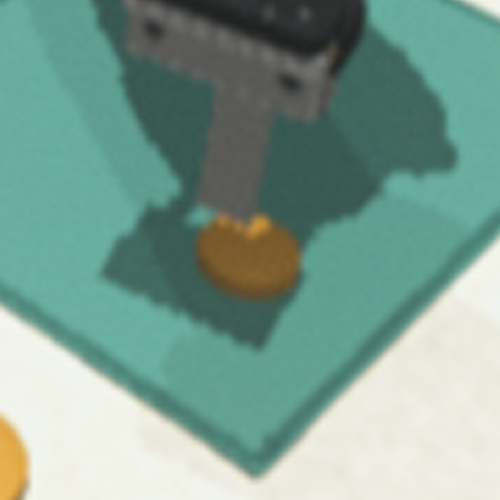

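Small cap is on its crown. Now the brass cap.

Request:
drive_tool(moves=[{"gripper": 0.07,"slide": [0,0.0008,-0.025],"rotation": [0,0,0]},{"gripper": 0.07,"slide": [0,0.0008,-0.045],"rotation": [0,0,0]},{"gripper": 0.07,"slide": [0,0.0008,-0.053],"rotation": [0,0,0]},{"gripper": 0.07,"slide": [0,0.0008,-0.0535],"rotation": [0,0,0]},{"gripper": 0.055,"slide": [0,0.0008,-0.0535],"rotation": [0,0,0]},{"gripper": 0.045,"slide": [0,0.0008,-0.0535],"rotation": [0,0,0]},{"gripper": 0.035,"slide": [0,0.0008,-0.0535],"rotation": [0,0,0]},{"gripper": 0.025,"slide": [0,0.0008,-0.0535],"rotation": [0,0,0]},{"gripper": 0.02,"slide": [0,0.0008,-0.0535],"rotation": [0,0,0]},{"gripper": 0.02,"slide": [0,0.0008,-0.0535],"rotation": [0,0,0]}])

```text
time: 27.3
eef_pos: [0.5633, 0.3537, 0.0071]
tool_rot: [0.44, 0.553, -0.443, 0.551]
contact_force: [-0.9, -1.6, 6.0]
grip_width: 0.0386
```

```bash
python3 snap.py e2 scene .457 -.276 .035 40; python3 snap.py e2t top .457 -.276 .035 40; python3 -c "
import cv2,numpy as np
cv2.imwrite('pics/e2both.png',cv2.resize(np.hstack([cv2.imread('pics/e2.png'),cv2.imread('pics/e2t.png')]),(800,400)))"
```

```text
27.35 [0.5632 0.3537 0.0071] jaw 12.7 grip 0.0387 [-0.5 -0.1  6.5] [-0.08  0.87 -0.8   1.61  0.72  0.98 -0.89]
27.4 [0.5632 0.3537 0.0071] jaw 12.7 grip 0.0385 [-0.1 -1.2  6.3] [-0.08  0.87 -0.8   1.61  0.72  0.98 -0.89]
```

View pics/e2both.png

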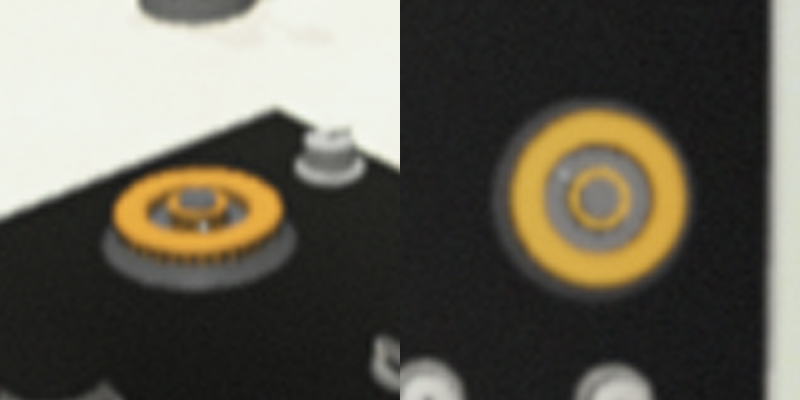

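```bash
python3 dot.py e2 251 249 e2t 249 246 .457 -.276 .035 40 raw; python3 - <<'E'
import numpy as np,cv2
from h import *
for nm,(u0,v0,w,h) in {"e2t":(350,188,54,54),"e2":(270,160,54,40)}.items():
    c=dict(np.load(f"pics/{nm}.npz")); hsv=cv2.cvtColor(c["color"],cv2.COLOR_RGB2HSV)[v0:v0+h,u0:u0+w].astype(int)
    m=((hsv[...,0]>12)&(hsv[...,0]<30)&(hsv[...,1]>110)&(hsv[...,2]>(150 if nm=='e2t' else 190))).astype(np.uint8)
    q=max(cv2.findContours(m,cv2.RETR_EXTERNAL,cv2.CHAIN_APPROX_NONE)[0],key=len); e=cv2.fitEllipse(q); p=np.array(e[0])+[u0,v0]; print(nm,p,e[1],ray(c,*p,.032).round(4))
E
```

```text
[297.46 172.12]
[377.59 213.96]
[ 0.4583 -0.2747  0.0367] [np.float64(0.0008), np.float64(0.0008)]
e2t [377.41505051 214.15821838] (33.49282455444336, 33.846717834472656) [ 0.4585 -0.2754  0.032 ]
e2 [296.66400909 174.4658289 ] (14.907671928405762, 31.32754898071289) [ 0.4645 -0.2702  0.032 ]
```

Request:
drive_tool(moves=[{"gripper": 0.02,"slide": [0,0,0.02],"rotation": [0,0,0]},{"gripper": 0.02,"slide": [0,0,0.06],"rotation": [0,0,0]},{"gripper": 0.02,"slide": [-0.005,-0.02,0.1],"rotation": [0,0,0]},{"gripper": 0.02,"slide": [-0.01,-0.06,0.11],"rotation": [0,0,-4]},{"gripper": 0.02,"slide": [-0.017,-0.105,0.11],"rotation": [0,0,-8]},{"gripper": 0.02,"slide": [-0.025,-0.15,0.11],"rotation": [0,0,-12]},{"gripper": 0.02,"slide": [-0.032,-0.195,0.11],"rotation": [0,0,-16]},{"gripper": 0.02,"slide": [-0.04,-0.24,0.11],"rotation": [0,0,-20]},{"gripper": 0.02,"slide": [-0.047,-0.285,0.11],"rotation": [0,0,-24]},{"gripper": 0.02,"slide": [-0.055,-0.33,0.11],"rotation": [0,0,-28]},{"gripper": 0.02,"slide": [-0.062,-0.375,0.11],"rotation": [0,0,-30]},{"gripper": 0.02,"slide": [-0.07,-0.42,0.11],"rotation": [0,0,-30]},{"gripper": 0.02,"slide": [-0.077,-0.465,0.11],"rotation": [0,0,-30]},{"gripper": 0.02,"slide": [-0.085,-0.51,0.11],"rotation": [0,0,-30]},{"gripper": 0.02,"slide": [-0.092,-0.55,0.11],"rotation": [0,0,-30]},{"gripper": 0.02,"slide": [-0.098,-0.59,0.1],"rotation": [0,0,-30]},{"gripper": 0.02,"slide": [-0.103,-0.615,0.09],"rotation": [0,0,-30]},{"gripper": 0.02,"slide": [-0.105,-0.629,0.075],"rotation": [0,0,-30]},{"gripper": 0.02,"slide": [-0.105,-0.629,0.07],"rotation": [0,0,-30]},{"gripper": 0.02,"slide": [-0.105,-0.629,0.07],"rotation": [0,0,-30]}])

```text
time: 29.4
eef_pos: [0.4584, -0.2737, 0.0767]
tool_rot: [-0.568, -0.421, 0.57, -0.418]
contact_force: [-0.1, 0.8, -0.3]
grip_width: 0.0385
```

```bash
python3 snap.py e3 scene .457 -.276 .035 40;python3 snap.py e3b scene .457 -.276 .035 40
```

```text
29.45 [ 0.4588 -0.2735  0.0773] jaw -17.2 grip 0.0386 [ 0.7  0.8 -0.7] [ 1.08  0.54 -0.76  1.92  0.48  0.87 -0.22]
29.5 [ 0.459  -0.2736  0.0776] jaw -17.2 grip 0.0387 [ 0.2 -0.9 -0.2] [ 1.08  0.54 -0.76  1.92  0.48  0.87 -0.22]
```

View pics/e3b.png

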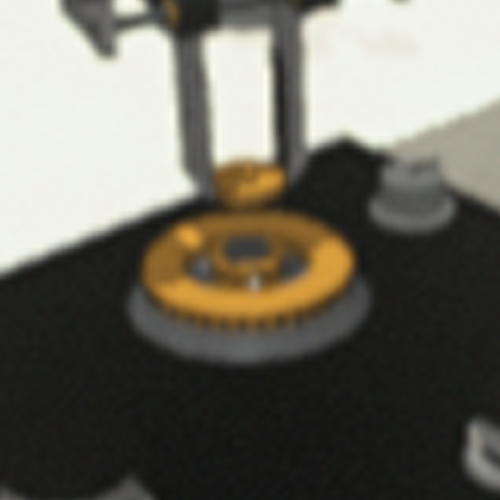

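Request:
drive_tool(moves=[{"gripper": 0.02,"slide": [-0.0005,-0.0016,-0.01],"rotation": [0,0,0]},{"gripper": 0.02,"slide": [-0.0005,-0.0016,-0.02],"rotation": [0,0,0]},{"gripper": 0.02,"slide": [-0.0005,-0.0016,-0.028],"rotation": [0,0,0]},{"gripper": 0.02,"slide": [-0.0005,-0.0016,-0.033],"rotation": [0,0,0]},{"gripper": 0.02,"slide": [-0.0005,-0.0016,-0.036],"rotation": [0,0,0]},{"gripper": 0.02,"slide": [-0.0005,-0.0016,-0.037],"rotation": [0,0,0]},{"gripper": 0.02,"slide": [-0.0005,-0.0016,-0.037],"rotation": [0,0,0]}])

```text
time: 30.2
eef_pos: [0.4586, -0.2752, 0.0406]
tool_rot: [-0.568, -0.421, 0.57, -0.418]
contact_force: [-0.2, 0.8, -0.9]
grip_width: 0.0386
```

```bash
python3 snap.py e4 scene .457 -.276 .035 40
```

```text
30.25 [ 0.4586 -0.2753  0.0407] jaw -17.2 grip 0.0387 [ 0.3  0.9 -0.6] [ 1.05  0.59 -0.71  1.94  0.53  0.81 -0.26]
```

View pics/e4.png

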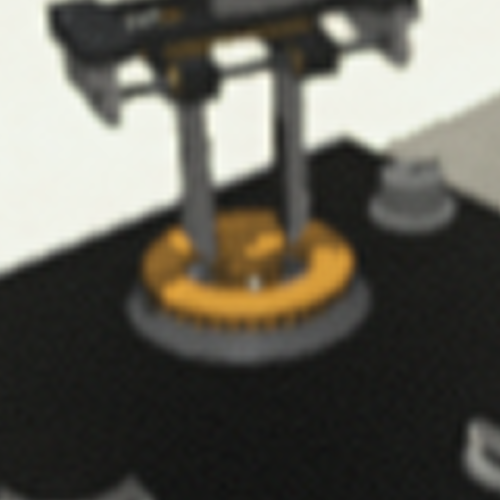

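Request:
drive_tool(moves=[{"gripper": 0.02,"slide": [0,0,-0.001],"rotation": [0,0,0]},{"gripper": 0.02,"slide": [0,0,-0.0012],"rotation": [0,0,0]},{"gripper": 0.042,"slide": [0,0,-0.001],"rotation": [0,0,0]},{"gripper": 0.05,"slide": [0,0,-0.001],"rotation": [0,0,0]},{"gripper": 0.06,"slide": [0,0,-0.001],"rotation": [0,0,0]},{"gripper": 0.06,"slide": [0,0,0],"rotation": [0,0,0]},{"gripper": 0.06,"slide": [0,0,0.03],"rotation": [0,0,0]},{"gripper": 0.06,"slide": [0,0,0.07],"rotation": [0,0,0]},{"gripper": 0.06,"slide": [0,0.02,0.11],"rotation": [0,0,0]},{"gripper": 0.06,"slide": [0,0.06,0.13],"rotation": [0,0,0]},{"gripper": 0.06,"slide": [0,0.105,0.13],"rotation": [0,0,0]},{"gripper": 0.06,"slide": [0,0.15,0.13],"rotation": [0,0,0]},{"gripper": 0.06,"slide": [0,0.195,0.13],"rotation": [0,0,0]},{"gripper": 0.06,"slide": [0,0.24,0.13],"rotation": [0,0,0]},{"gripper": 0.06,"slide": [0,0.29,0.13],"rotation": [0,0,0]},{"gripper": 0.06,"slide": [0,0.34,0.13],"rotation": [0,0,0]},{"gripper": 0.06,"slide": [0,0.39,0.13],"rotation": [0,0,0]},{"gripper": 0.06,"slide": [0,0.44,0.13],"rotation": [0,0,0]},{"gripper": 0.06,"slide": [0,0.49,0.13],"rotation": [0,0,0]},{"gripper": 0.06,"slide": [0,0.54,0.13],"rotation": [0,0,0]}])

```text
time: 32.25
eef_pos: [0.4584, 0.2666, 0.1708]
tool_rot: [-0.568, -0.421, 0.57, -0.419]
contact_force: [1.4, -0.5, 0.2]
grip_width: 0.0594
```

Request:
drive_tool(moves=[{"gripper": 0.06,"slide": [0,0,0],"rotation": [0,0,0]},{"gripper": 0.06,"slide": [0,0,0],"rotation": [0,0,0]}])

```text
time: 32.45
eef_pos: [0.4576, 0.2681, 0.1707]
tool_rot: [-0.568, -0.422, 0.569, -0.419]
contact_force: [0.5, -0.8, -0.4]
grip_width: 0.0603
```

```bash
python3 snap.py f1 scene .52 -.18 .03 70; python3 snap.py f1t top .52 -.18 .03 70; python3 -c "
import cv2,numpy as np
cv2.imwrite('pics/f1both.png',cv2.resize(np.hstack([cv2.imread('pics/f1.png'),cv2.imread('pics/f1t.png')]),(800,400)))"
python3 - <<'E'
import numpy as np
from h import *
for nm in ("f1","f1t"):
    c=dict(np.load(f"pics/{nm}.npz")); T=c["T"]
    for b,x,y,rr,ht in (("med",.649,-.171,.02,.0465),("small",.459,-.066,.013,.0465),("wok",.458,-.2753,.011,.0465),("glass",.56,-.22,.01,.008)):
        P=[]
        for a in np.linspace(-1,1,9):
            for d in np.linspace(-1,1,9):
                if a*a+d*d<=1:
                    u,v=np.round(proj(c,[x+a*rr,y+d*rr,ht])).astype(int); z=c["z_map"][v,u]; P.append(T[:3,:3]@(np.array([(u-c["cx"])/f(c),(v-c["cy"])/f(c),1])*z)+T[:3,3])
        P=np.array(P); co=np.linalg.lstsq(np.c_[P[:,:2]-[x,y],np.ones(len(P))],P[:,2],rcond=None)[0]; print(nm,b,"z",co[2].round(4),"tilt",co[:2].round(3))
    hsv=None
E
```

```text
32.5 [0.4582 0.2664 0.1706] jaw -17.2 grip 0.0598 [ 0.6 -0.8 -0.7] [ 0.19  0.45 -0.97  1.86  0.42  1.06 -1.25]
32.55 [0.4586 0.2655 0.1706] jaw -17.2 grip 0.0597 [ 0.8 -0.2  0.1] [ 0.19  0.45 -0.97  1.86  0.42  1.06 -1.25]
f1 med z 0.0462 tilt [0.011 0.026]
f1 small z 0.0463 tilt [ 0.008 -0.056]
f1 wok z 0.0463 tilt [0.039 0.051]
f1 glass z 0.0083 tilt [0.327 0.525]
f1t med z 0.0471 tilt [0.092 0.064]
f1t small z 0.0462 tilt [-0.043  0.023]
f1t wok z 0.0453 tilt [-1.74   5.986]
f1t glass z 0.0081 tilt [ 0.075 -0.057]
```

View pics/f1both.png

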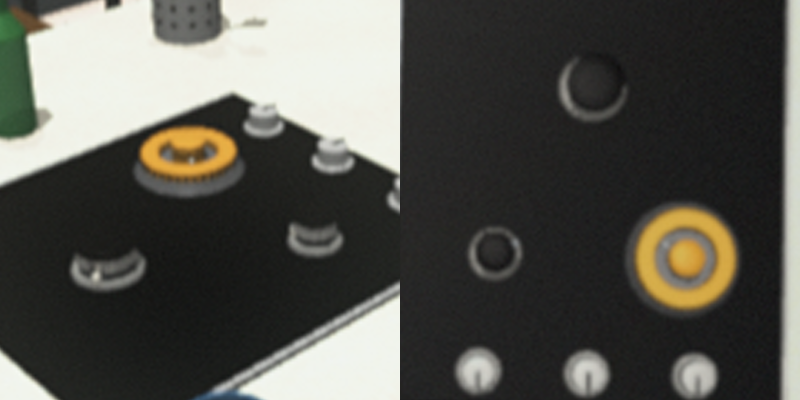

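```bash
python3 - <<'E'
import numpy as np,cv2
from h import *
for nm in("f1t",):
    c=dict(np.load(f"pics/{nm}.npz")); hsv=cv2.cvtColor(c["color"],cv2.COLOR_RGB2HSV).astype(int)
    m=((hsv[...,0]>12)&(hsv[...,0]<30)&(hsv[...,1]>110)&(hsv[...,2]>90)).astype(np.uint8); m[:195]=0;m[235:]=0;m[:,:355]=0;m[:,400:]=0
    k,l,s,ce=cv2.connectedComponentsWithStats(m)
    for j in range(1,k): print(s[j,2:],ray(c,*ce[j],.032).round(4),ray(c,*ce[j],.0435).round(4))
a=np.load("pics/f1t.npz")["color"].astype(int); b=np.load("pics/top0.npz")["color"].astype(int)
for n,(x,y,w,h) in {"mug":(215,90,45,45),"bottle":(435,170,45,35)}.items(): print(n,abs(a-b)[y:y+h,x:x+w].mean())
from station import r
r.job_done()
E
```

```text
[ 36  36 674] [ 0.4575 -0.2759  0.032 ] [ 0.4571 -0.2741  0.0435]
[ 13  13 137] [ 0.4584 -0.2767  0.032 ] [ 0.458  -0.275   0.0435]
mug 14.12395061728395
bottle 13.845502645502645
the job is handed in; nothing more can be done
```

```bash
python3 - <<'E'
import numpy as np,cv2
a=np.load("pics/f1t.npz")["color"]; b=np.load("pics/top0.npz")["color"]
print(abs(a.astype(int)-b)[60:90,100:400].mean())
for im in(a,b):
    h=cv2.cvtColor(im,cv2.COLOR_RGB2HSV).astype(int)
    mb=(h[...,0]>98)&(h[...,0]<120)&(h[...,1]>90); mb[:85]=0;mb[135:]=0;mb[:,:210]=0;mb[:,265:]=0
    mg=(h[...,0]>45)&(h[...,0]<90)&(h[...,1]>90); mg[:165]=0;mg[205:]=0;mg[:,:430]=0;mg[:,485:]=0
    print([np.argwhere(m).mean(0).round(1)[::-1] for m in(mb,mg)])
E
```

```text
19.62648148148148
[array([239.1, 110. ]), array([455.5, 186.3])]
[array([239.2, 110. ]), array([455.5, 186.3])]
```

All three burners are back together, and I handed the job in at about 32.5 s of the 115 s. I seated the medium and small crowns with their gaps on the electrodes and laid each black cap on its crown. The brass cap from the mat, the smallest of the three, went on the wok burner's inner head. Every part was lowered to about 1 mm above its seat before release.

**Last checks:**
- **Crowns, before capping:** both crown tops triangulated within 0.5 mm of where a seated crown should read. Both were about 1 mm from the burner centre, and the pictures showed each electrode inside its gap. The medium electrode sits towards one side of its gap.
- **Caps, after release:** all three cap tops read about 46.2 mm in the scene camera, against 46.5 mm expected.
- **Brass cap:** its centre is about 1 mm from the wok burner's centre.
- **Mug and bottle:** they show the same pixel positions as at the start, to 0.1 px.
- **Arm:** it was clear of everything at hand-in.

**What disagreed or stayed uncertain:**
- **Tilt:** the depth fits were too noisy to confirm that the caps are level. They gave up to 0.11 rad, and a meaningless fit for the wok cap in the top view; even bare glass fitted badly. I rely on the heights instead.
- **Wok burner ring:** the scene camera's ring fit was about 8 mm off the other estimates because the ring's side showed in it, so I did not use it.

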